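# Feed the baguette through the cutter guard to the length stop

### The job

Load the baguette cutter for its next cut: take the push stick from its tray and with it feed the piece of baguette through the clear guard until its cut face sits snug and square against the stop plate behind the blade; hold it pressed there for a moment, gently, so that the crust is not crushed. Keep your fingers off the bread and out of the guard tunnel, lay the stick back down in its tray as it was, and leave everything else where it stands.

Things in the scene. Friction and masses are not known exactly. Their poses are not given: they have to be found in the camera images.
- slicer: bench baguette cutter, white and steel, fixed, 424 mm long along its y (+y = feed). Origin: on the counter under the guard mouth's middle; -x is the robot's side. Steel bed 116 wide, top at z 40 mm, from y -237 to +187. Side guides 18 mm high above the bed at x +-50 (inner faces), y -235 to -13; all else on the bed before y -28 is clear
- mouth (a point): middle of the guard mouth at bed height (slicer frame 0, 0, 40 mm). Clear walls 50 mm high flare inwards over the last 28 mm before it, 92 to 70 mm apart. The clear guard tunnel runs from y 0 to +110 mm in the slicer's frame: 70 wide, 76 high inside; roof top at z 120 mm
- flap (a joint): orange clear sprung flap, 62 mm wide, hung in the mouth at slicer y +18 mm, z 114 mm, lower edge 26 mm above the bed. 0 = hanging (rad). It swings both ways, is lifted by the bread and lies on top of it, holding it down: bread below it drags with about 3 to 6 N, more than on the bare bed
- blade (a point): middle of the parked blade's edge, 58 mm above the bed, at y +102 mm in the slicer's frame. It and the lever and column above stay as they are; they stand up to z 310 mm, between slicer y +50 and +135 mm
- stop_rail: aluminium rail of the length stop, fixed beside the outfeed; origin at slicer x +76, y +170, z +44 mm. On it is clamped the steel stop plate (62 wide, 46 high, square to the feed). The plate's front face is somewhere from slicer y +127 to +167 mm, as last set; not measured: feel for it. Rigid: past the flap's drag the push rises by some 5 N or more per mm
- loaf_center (a point): middle of the baguette piece: 130 long (y), 56 wide (x), 46 mm high, 100 to 210 g, golden crust. It lies on the bed between the guides, pale flat cut face (+y) to the guard; the heel's end (-y) is flat, 44 wide, 38 high. On the bare bed it slides with under 2 N; over 20 N crushes the crust. Point 23 mm above its underside
- loaf_front (a point): middle of the baguette's cut face, 65 mm in +y from the centre; axes as the loaf's
- stick_grip (a point): grip point of the push stick, 44 mm above its underside, mid upright white fin (20 thick in x; y -47 to +37; 14 to 64 mm above the underside). y along the stick, nose at +y. White shoe 28 wide, 14 high, y -70 to +90; red nose plate 42 wide, 36 high from the underside, pushing face at y +95 mm. 160 g, balanced near this point
- tray_in (a point): middle of the inner floor (4 mm above the counter) of the stick's fixed steel tray, 200 mm long inside along y, 56 mm wide inside; rim 13 mm above the counter. At the start the stick lies in it on its shoe, along y, nose to +y, grip point within 7 mm of the middle
- jam: jam jar, 62 mm across, 85 mm high; bystander; origin under its centre
- card: black blank price card, 80 mm wide, on a brass foot 75 x 60 mm, 80 mm high; bystander; origin under its centre
- boule: round loaf, 132 mm across, 70 mm high; bystander; origin under its centre
There are look-alikes about, which are no part of the job. Of the things that look like the part that bears tray_in, the larger one is meant. What is shaped like the part that bears stick_grip but blue is not meant.

How it is judged:
On the way, in this order (a step that is already met when the one before it is completed fails the run):
1. the push stick is lifted out of its tray (distance between stick_grip and tray_in above 0.1 m), for 0.1 s.
2. the baguette is fed through the guard, under the flap, its cut face past the blade, by the stick (y of loaf_front in the frame of slicer above 0.106 m and z of loaf_front in the frame of slicer below 0.075 m and contact force between stick and loaf above 0.1 N), for 0.02 s.
3. the cut face is held pressed against the stop plate by the stick (contact force between loaf and stop_rail above 1.5 N and contact force between stick and loaf above 1.5 N and y of stop_plate_c0 in the frame of loaf_front below 0.006 m), for 0.2 s.
At the end, for the whole second after the job is handed in: Baguette on the bed inside the tunnel, cut face within 2.5 mm of the stop plate and square to the feed within 0.06 rad; stick lying upright on its shoe in its tray, within 25 mm of the middle and 0.2 rad of the tray's length; both at rest (y of stop_plate_c0 in the frame of loaf_front below 0.0055 m and angle between the y axis of loaf_front and the y axis of slicer, either way round below 0.06 rad and z of loaf_center in the frame of slicer between 0.058 and 0.068 m and x of loaf_center in the frame of slicer between -0.012 and 0.012 m and linear speed of each of loaf, stick below 0.01 m/s and horizontal distance between stick_grip and tray_in below 0.025 m and z of stick_grip in the frame of tray_in below 0.05 m and angle between stick_grip's own z axis and vertical below 0.1 rad and angle between the y axis of stick_grip and the y axis of tray_in, either way round below 0.2 rad); the robot touches nothing.
It fails at once if the bread is pressed with more than 20 N by the stick or against the stop plate (contact force between stick and loaf above 20 N or contact force between loaf and stop_rail above 20 N).
It fails at once if the robot touches the bread (contact force between any of the arm, the fingers and loaf above 0.5 N).
It fails at once if the fingers enter the guard tunnel (y of the grasp point in the frame of slicer between 0 and 0.11 m and x of the grasp point in the frame of slicer between -0.04 and 0.04 m and z of the grasp point in the frame of slicer below 0.116 m).
It fails at once if the jam jar, the price card or the round loaf is shifted by more than 15 mm or tipped (distance of any of jam, card, boule from where it was at the start of the episode above 0.015 m or angle between any of jam, card, boule's own z axis and vertical above 0.2 rad).
It also fails if it takes over 64 s, if anything falls off the work surface, if the arm or the gripper's body presses on something with over 40 N, if the wrist force passes 120 N, or if a joint passes its speed limit or range.

### The arm

A 6-joint arm with a two-finger parallel gripper is mounted at the origin on the work surface. World frame = base frame: x ahead of the robot, y to its left, z up, the work surface at z = 0. Lengths are in m, angles in rad, forces in N, time in s.
With the tool pointing down it reaches from about 0.225 to 0.875 m from the base axis. Payload 3.4 kg.
Tool frame: the origin (TCP) lies at the very end of the fingers, on their centre line; the grasp point (between the pads) lies 19 mm behind it; x points along the fingers, z is the direction in which the jaws open and shut, and the axes are right-handed (so a half turn about x gives the same grasp; the last joint's range is limited). The gripper opens to 85 mm and grips with 20 to 120 N. Pads are 22 mm wide; open, the fingers measure 114 mm over their backs; the gripper's body (76 mm by 85 mm) begins 54 mm behind the grasp point. The pads swing forward as they close: fully open they stand 13 mm farther back than shut.
Start: joints at [-1.359, 0.276, 1.505, -0, 1.361, -0.121], TCP at [0.188, -0.543, 0.21] pointing down, gripper open.
Joint ranges: [-2.89, 2.89], [-0.75, 2.08], [0.22, 2.7], [-1.18, 4.32], [0.11, 2.71], [-2.7, 2.7]. Speed limits (rad/s): [2.57, 2.57, 3.14, 3.14, 3.14, 3.14].

### API

Orientations are given as a unit quaternion [w, x, y, z].
In Python, from rig import manip, viewer, finder gives the robot as it stands.
- The arm moves only by the tool move_arm, never from a script. Its argument "rows" is a list of rows, each a list of 3 entries, a list of its own where there are three numbers: the shift along the tool's x, y, z in mm, then the turn about the tool's x in rad, then the finger opening in mm, from 0 to 85.4. A call has 1 to 8 rows; each row is the pose to reach, as a shift and turn from the pose measured when the call began, along the tool's axes at that moment; what a row does not reach only later rows make up. A row lasts 1/12 s, in which the tool goes at most 41.7 mm and 7.16 degrees, less where a joint would pass 70% of its speed; a pose out of reach is approached as far as the arm can. A call with a gripper value outside its range is refused whole. The fingers move at their own pace and stop on an object; "force" is the grip in N (left out, the last holds). Time passes only in rows, so rows that repeat a pose let the fingers close. It gives the time, the measured TCP pose, the force and the opening at its end, in the units of the state.
- manip.get_state(): the state, without advancing time (a new reading comes with each control period).
- viewer.get_image(name): name is "side" or "top"; returns the picture (480x640x3 uint8, red, green, blue); there is no depth.
- viewer.get_calibration(name): a dict with "mtx" (3x3 intrinsics, pixels), "k1" (the pictures are not rectified: a ray, as slopes to the right and down, at radius r is drawn at 1 + k1 r^2 times it, then the intrinsics apply), "R" (3x3) and "t" (3): a world point X has camera coordinates R X + t. Camera axes: x right, y down, z forward; pixel columns grow to the right and rows downward; lengths in m; the calibration is good to about 2 mm. A picture is of the moment at which its call begins. get_calibration takes no time and is no camera call.
- manip.sign_off(): hands the job in, once; it reports no verdict.
Trained networks look in the newest picture that a camera, given by its name, has taken for a name from the list of things; names that differ only in an ending like _2 or _b are one class to them, and where a whole thing is asked for, a point or a joint stands for the part that bears it (a point fixed in the world has none). Each returns a list of dicts, best first, with "score" (0 to 1); they miss things now and then, are a little off and sometimes report something else, mostly with a low value. They report only what shows in the picture. A call takes as long as a camera call. They do not tell look-alikes from the thing itself.
- finder.look_for(target, camera): "centre" ([column, row] in pixels, amid what is visible of it).
- finder.trace(target, camera): "mask" (480x640 bool, what is visible of it) and "centre" ([column, row] in pixels, amid what is visible of it).
The state is a dict: "clock": time; "qpos": joint angles; "qd": joint speeds; "effort": joint torques, N m; "position": TCP position; "ee_rot": TCP orientation; "contact_force": force on the tool from outside, world axes, zero at the start; "moment": the same for the moment, N m; "width": finger opening in m.
Only numpy, scipy, OpenCV 4.12 (cv2) and the standard library are available. Lean on these libraries where they do the work, as an engineer would, in place of code of your own. Each camera call takes 0.05 s, during which the arm holds its last target.

## Working session

There is one attempt and no reset: what is moved stays moved. The work goes in short steps, Python scripts to look and compute and a tool call to move; the robot and the scene stay as the last step left them, time stands still between calls to the robot, and variables do not carry over. Pictures are saved under pics/ and viewed, and the job is handed in when it is done.

Besides the shell and the picture viewer there is one more tool, called after ">>>" by a JSON object that holds its "method" and its "body", one argument or row to a line. move_arm: Moves the arm, as the interface text tells. Its arguments: {"type":"object","properties":{"rows":{"type":"array"},"force":{"type":"number"}},"required":["rows"]}

```bash
ls; mkdir -p pics
python3 - <<'E'
from rig import manip, viewer, finder
import cv2, numpy as np
print(manip.get_state())
for n in ("side","top"):
    im=viewer.get_image(n); cv2.imwrite(f"pics/{n}0.png",im[:,:,::-1])
    print(n,viewer.get_calibration(n))
E
```

```text
pics
{'clock': 0.0, 'qpos': array([-1.35900508e+00,  2.76623284e-01,  1.50613184e+00, -7.59545154e-06,
        1.36069801e+00, -1.21002838e-01]), 'qd': array([-0.00021092, -0.00071702,  0.00144629, -0.00113613,  0.0001413 ,
        0.00107693]), 'effort': array([ 2.72874495e-03, -4.16761601e+01, -2.45805717e+01,  1.96732763e-07,
        1.11033840e-02, -7.92314523e-06]), 'position': array([ 0.18771508, -0.54289919,  0.20922413]), 'ee_rot': array([ 0.57542164,  0.4107198 ,  0.57639668, -0.40983661]), 'contact_force': array([-0.00367033, -0.45712834,  0.2525122 ]), 'moment': array([ 0.03774029, -0.02361512,  0.04351092]), 'width': 0.08555812922859773}
side {'mtx': array([[464.45904519,   0.        , 319.69131456],
       [  0.        , 464.45904519, 240.49299778],
       [  0.        ,   0.        ,   1.        ]]), 'k1': -0.05280033493967419, 'R': array([[-0.94257208, -0.33395549, -0.0056217 ],
       [-0.1795502 ,  0.52082006, -0.83457066],
       [ 0.28163735, -0.78563363, -0.55087222]]), 't': array([0.53493779, 0.15705138, 0.94479724])}
top {'mtx': array([[615.47509725,   0.        , 323.1711928 ],
       [  0.        , 615.47509725, 231.31886212],
       [  0.        ,   0.        ,   1.        ]]), 'k1': -0.17198539000774102, 'R': array([[ 0.02171399, -0.99973897,  0.00710562],
       [-0.98859311, -0.02253032, -0.14891621],
       [ 0.14903743, -0.003791  , -0.98882429]]), 't': array([0.0178789 , 0.60569001, 1.35574775])}
```

View pics/side0.png

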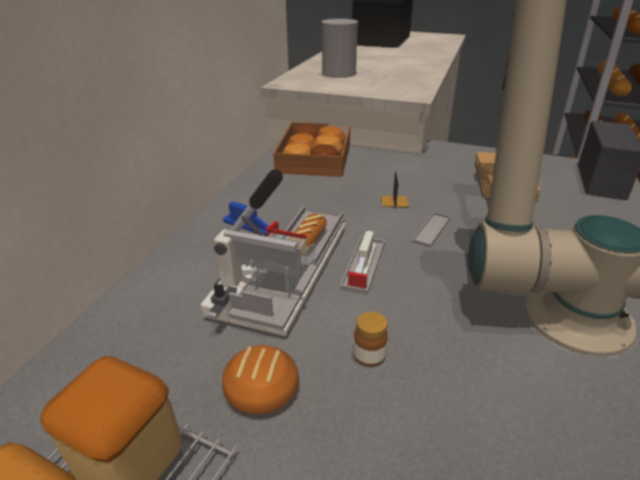

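View pics/top0.png

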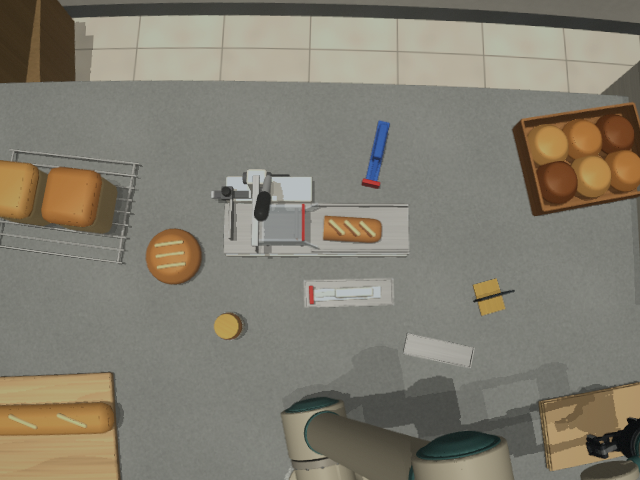

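The top picture shows the white/red stick in the larger tray at about (348,293). The blue look-alike is at (377,155) and a small empty tray at (438,350). The slicer bed spans columns 224–409 with the loaf at (352,230). The boule is at (173,256), the jar at (228,326) and the card at (490,296).

```bash
cat > h.py <<'E'
import numpy as np, cv2
from rig import manip, viewer, finder
def cal(n):
    c=viewer.get_calibration(n); return {k:(np.array(v) if k!='k1' else v) for k,v in c.items()}
def proj(n,X):
    c=cal(n); X=np.atleast_2d(X); p=X@c['R'].T+c['t']; s=p[:,:2]/p[:,2:]
    s=s*(1+c['k1']*(s**2).sum(1,keepdims=True))
    return s*np.array([c['mtx'][0,0],c['mtx'][1,1]])+c['mtx'][:2,2]
def ray(n,uv):
    c=cal(n); uv=np.atleast_2d(uv).astype(float)
    d=np.array([c['k1'],0,0,0,0.])
    s=cv2.undistortPoints(uv[:,None],c['mtx'],d)[:,0]
    v=np.c_[s,np.ones(len(s))]@c['R']; o=-c['R'].T@c['t']
    return o,v
def at_z(n,uv,z):
    o,v=ray(n,uv); return o+v*((z-o[2])/v[:,2])[:,None]
def tri(uvt,uvs):
    A=[];b=[]
    for n,uv in (("top",uvt),("side",uvs)):
        o,v=ray(n,uv); v=v[0]/np.linalg.norm(v[0]); P=np.eye(3)-np.outer(v,v); A.append(P);b.append(P@o)
    return np.linalg.lstsq(np.vstack(A),np.hstack(b),rcond=None)[0]
def crop(n,x0,y0,x1,y1,k,fn,im=None):
    im=viewer.get_image(n) if im is None else im
    c=cv2.resize(im[y0:y1,x0:x1],None,fx=k,fy=k,interpolation=cv2.INTER_CUBIC)
    cv2.imwrite(fn,c[:,:,::-1])
E
python3 - <<'E'
from h import *
im=cv2.imread('pics/top0.png')[:,:,::-1]
crop('top',210,160,420,320,3.8,'pics/c1.png',im)
im2=cv2.imread('pics/side0.png')[:,:,::-1]
crop('side',200,180,400,340,4,'pics/c2.png',im2)
for t in ("slicer","stick_grip","tray_in","loaf_center","jam","boule","card"):
  for c in ("top","side"):
    print(t,c,[(round(d['score'],2),np.round(d['centre'],1).tolist()) for d in finder.look_for(t,c)[:4]])
m={}
for t in ("slicer","stick_grip","tray_in","loaf_center"):
    r=finder.trace(t,"top")
    for d in r[:3]:
        ys,xs=np.nonzero(d['mask']); print(t,round(d['score'],2),len(xs),xs.min(),xs.max(),ys.min(),ys.max(),cv2.minAreaRect(np.c_[xs,ys].astype(np.float32)))
E
```

```text
slicer top [(0.65, [289.7, 222.4])]
slicer side [(0.61, [268.4, 270.3]), (0.41, [391.8, 198.2])]
stick_grip top [(0.89, [376.6, 154.7]), (0.87, [343.1, 292.9])]
stick_grip side [(0.81, [241.3, 214.0]), (0.6, [364.2, 260.6])]
tray_in top [(0.68, [436.9, 351.1]), (0.67, [351.6, 286.8])]
tray_in side [(0.83, [354.6, 263.8]), (0.82, [431.1, 229.7])]
loaf_center top [(0.75, [290.3, 219.6]), (0.71, [349.6, 227.0])]
loaf_center side [(0.93, [312.1, 228.7])]
jam top [(0.83, [229.0, 326.7])]
jam side [(0.96, [370.7, 336.3])]
boule top [(0.58, [171.8, 257.0])]
boule side [(0.58, [258.8, 378.8])]
card top [(0.61, [488.0, 295.8]), (0.34, [354.1, 228.1])]
card side [(0.77, [396.3, 199.4])]
slicer 0.59 11320 211 409 168 257 ((310.0, 212.49996948242188), (197.99996948242188, 88.99998474121094), -0.0)
stick_grip 0.79 928 308 380 286 304 ((344.0, 295.0), (18.0, 72.0), 90.0)
stick_grip 0.56 809 363 388 122 188 ((378.2912292480469, 154.48304748535156), (17.236352920532227, 66.31437683105469), 13.172553062438965)
tray_in 0.8 1428 403 473 334 366 ((437.8614196777344, 350.16278076171875), (69.85330963134766, 21.883920669555664), 12.652557373046875)
tray_in 0.6 1450 304 393 278 307 ((348.4853515625, 292.9128723144531), (27.79131317138672, 88.79724884033203), 88.56790161132812)
loaf_center 0.85 1307 324 380 216 241 ((351.94476318359375, 229.0497283935547), (56.86865997314453, 24.282180786132812), 3.012787342071533)
```

View pics/c1.png

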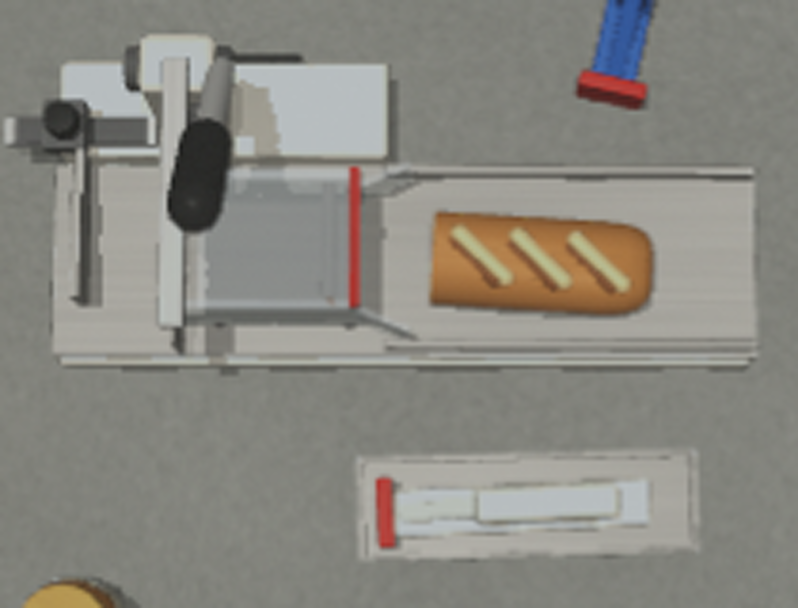

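View pics/c2.png

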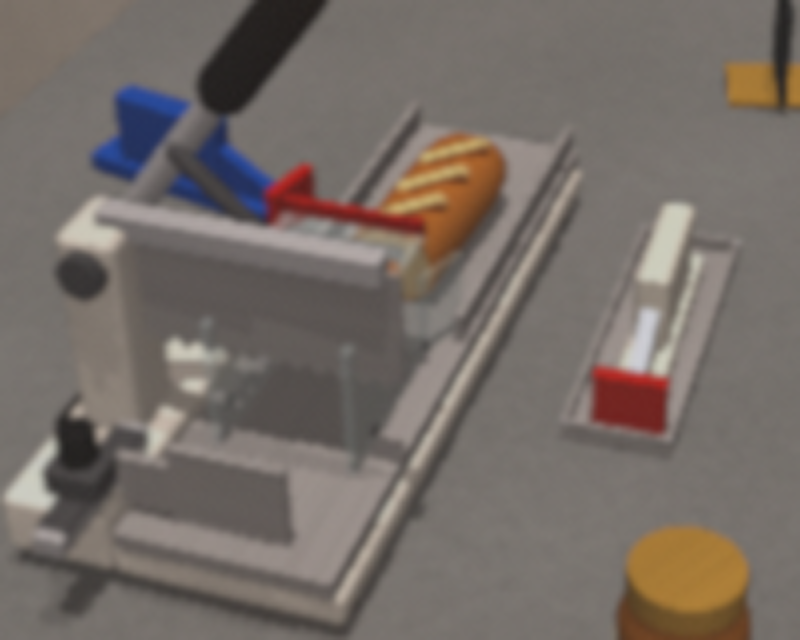

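Candidates for the stick: white with red nose in the larger tray, top (344,293), or blue at (377,155), which is excluded. Candidates for the tray: the one at (348,293), 89 px long, or the one at (438,350), 70 px. I take the larger. The close crop confirms a white stick with its red nose to the left (+y). Next I fit the poses.

```bash
cat > fit.py <<'E'
from h import *
from scipy.optimize import least_squares
def fit(ptsT,ptsS,x0):
    # pts: list of (local xyz mm, pixel)
    def res(p):
        c,s=np.cos(p[2]),np.sin(p[2]); r=[]
        for n,pts in (("top",ptsT),("side",ptsS)):
            if not pts: continue
            L=np.array([a for a,b in pts])/1000.; W=np.c_[p[0]+c*L[:,0]-s*L[:,1],p[1]+s*L[:,0]+c*L[:,1],L[:,2]]
            r.append((proj(n,W)-np.array([b for a,b in pts])).ravel())
        return np.concatenate(r)
    o=least_squares(res,x0); return o.x,np.round(res(o.x).reshape(-1,2),1).tolist()
T=lambda x,y:(210-.37+x/3.8,160-.37+y/3.8)
S=lambda x,y:(200-.37+x/4,180-.37+y/4)
E
python3 - <<'E'
from fit import *
# slicer: -x side is image bottom; +y left
a=[((58,187,40),T(60,166)),((58,-237,40),T(752,168)),((-58,-237,40),T(755,352)),((-58,187,40),T(52,353))]
print('slicer',fit(a,[],[.5,0,0]))
print('slicerS',fit([],[((-58,187,40),S(330,588)),((58,187,40),S(118,530))],[.5,0,0]))
b=[((30,102,13),T(358,457)),((30,-102,13),T(697,450)),((-30,-102,13),T(697,552)),((-30,102,13),T(358,560))]
print('tray',fit(b,[],[.4,0,0]))
# stick: z incl 4mm
c=[((21,95,40),T(377,478)),((-21,95,40),T(379,548)),((10,37,68),T(477,486)),((10,-47,68),T(619,483)),((-10,-47,68),T(620,514)),((-10,37,68),T(477,521))]
print('stick',fit(c,[],[.4,0,0]))
print('stickS',fit([],[((21,95,40),S(595,368)),((-21,95,40),S(668,378)),((-21,95,4),S(664,432)),((21,95,4),S(595,425))],[.4,0,0]))
# loaf cut face edge widest at z 63
d=[((28,65,63),T(433,213)),((-28,65,63),T(431,305)),((0,-65,63),T(653,266))]
print('loaf',fit(d,[],[.5,0,0]))
print(at_z('top',[T(80,150),T(85,305)],.09), at_z('side',[(370,362)],0))
print('loaf top',at_z('top',[T(433,213),T(431,305),T(653,266),T(540,218),T(540,309)],.06))
E
```

```text
slicer (array([0.61318456, 0.07254316, 0.02126075]), [[-1.0, -0.5], [0.4, -0.7], [0.7, 0.8], [-0.1, 0.3]])
slicerS (array([ 0.60050299,  0.07436962, -0.0303944 ]), [[0.4, 0.2], [-0.4, -0.3]])
tray (array([ 0.46907434, -0.03021149,  0.04064505]), [[0.2, 0.4], [-0.8, 0.5], [0.1, -0.3], [0.6, -0.6]])
stick (array([ 0.46810205, -0.0346302 ,  0.06875664]), [[-0.3, -0.4], [0.0, -0.2], [-0.4, 0.5], [0.1, -0.6], [0.4, 0.3], [0.1, 0.3]])
stickS (array([ 0.4717723 , -0.03643774,  0.12734464]), [[-0.4, 0.5], [0.5, 0.4], [0.7, -0.1], [-0.9, -0.8]])
loaf (array([ 0.60997883, -0.03409595, -0.00866345]), [[0.3, -0.2], [0.0, 0.2], [-0.3, -0.1]])
[[0.66627046 0.23909648 0.09      ]
 [0.57471449 0.23203661 0.09      ]] [[0.37836367 0.25728954 0.        ]]
loaf top [[ 0.63869102  0.03126352  0.06      ]
 [ 0.58343509  0.03125211  0.06      ]
 [ 0.60978043 -0.10013198  0.06      ]
 [ 0.63714609 -0.03247746  0.06      ]
 [ 0.58250276 -0.03328292  0.06      ]]
```

```bash
cat >> fit.py <<'E'
def W(p,L):
    L=np.atleast_2d(np.array(L,float))/1000; c,s=np.cos(p[2]),np.sin(p[2]); return np.c_[p[0]+c*L[:,0]-s*L[:,1],p[1]+s*L[:,0]+c*L[:,1],L[:,2]]
def overlay(im,n,p,segs,col,box,k):
    x0,y0,x1,y1=box
    for a,b in segs:
        uv=(proj(n,W(p,[a,b]))-[x0,y0]+.5)*k-.5
        cv2.line(im,tuple(int(v) for v in np.round(uv[0]*16)),tuple(int(v) for v in np.round(uv[1]*16)),col,1,cv2.LINE_AA,4)
def rect(x0,x1,y0,y1,z): q=[(x0,y0,z),(x1,y0,z),(x1,y1,z),(x0,y1,z)]; return [(q[i],q[(i+1)%4]) for i in range(4)]
E
cat > ov.py <<'E'
from fit import *
import sys
SL=[float(v) for v in sys.argv[1:4]]
for n,box,k in (("top",(210,160,420,320),3.8),("side",(200,180,400,340),4)):
    im=cv2.imread(f'pics/{n}0.png'); x0,y0,x1,y1=box
    c=cv2.resize(im[y0:y1,x0:x1],None,fx=k,fy=k,interpolation=cv2.INTER_CUBIC)
    overlay(c,n,SL,rect(-58,58,-237,187,40),(0,255,0),box,k)
    overlay(c,n,SL,rect(-50,50,-235,-13,58),(255,255,0),box,k)
    overlay(c,n,SL,rect(-35,35,0,110,120),(255,0,255),box,k)
    overlay(c,n,SL,rect(-31,31,147,150,88),(0,0,255),box,k)
    overlay(c,n,[.469,-.0302,.0406],rect(-28,28,-100,100,4)+rect(-28,28,-100,100,13),(0,255,0),box,k)
    overlay(c,n,[.4685,-.0347,.0688],rect(-21,21,90,95,40)+rect(-10,10,-47,37,68)+rect(-14,14,-70,90,18),(255,0,0),box,k)
    overlay(c,n,[.610,-.0341,-.02],rect(-28,28,-65,65,63),(0,255,255),box,k)
    cv2.imwrite(f'pics/ov_{n}{sys.argv[4]}.png',c)
E
python3 ov.py .6132 .0725 .0213 a
```

```text
(no output)
```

View pics/ov_topa.png

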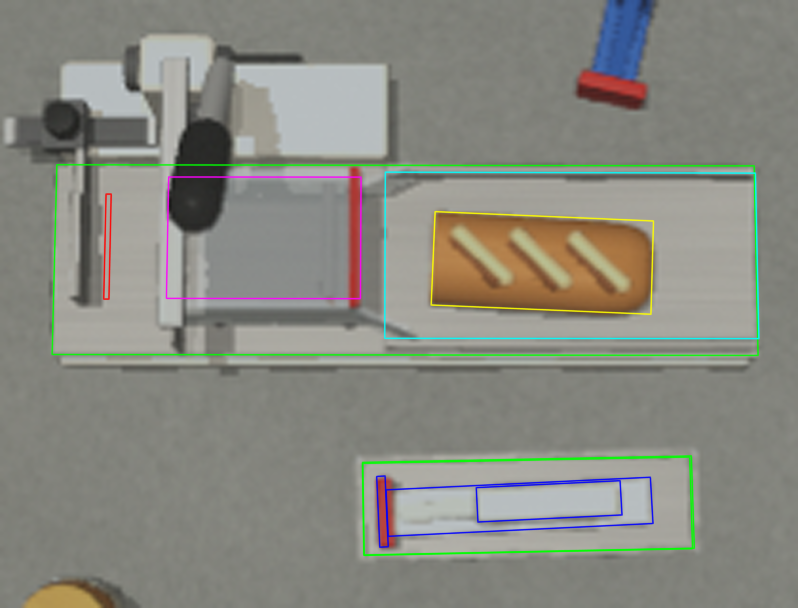

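View pics/ov_sidea.png

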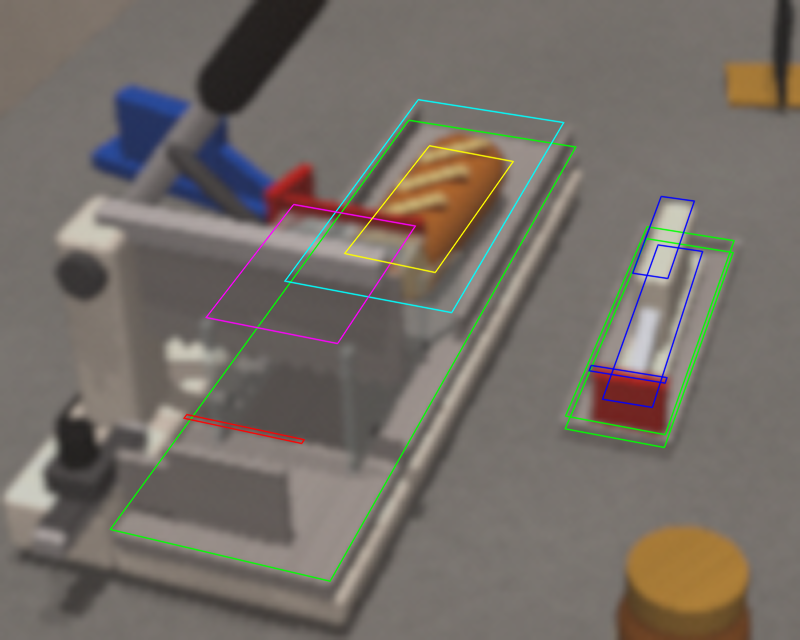

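Overlays fit to within 1–2 px: slicer at about (0.6128, 0.0725, yaw 0.02), stick grip at about (0.4685, −0.035, yaw about 0.06). The stop plate shows near slicer y of about 160 mm. Now I plan the reach.

```bash
cat >> h.py <<'E'
from scipy.spatial.transform import Rotation as Ro
SL=np.array([.6128,.0725,.020])
def tool():
    s=manip.get_state(); w,x,y,z=s['ee_rot']; return s,Ro.from_quat([x,y,z,w]).as_matrix()
def slc(X):
    c,s_=np.cos(SL[2]),np.sin(SL[2]); d=np.array(X)[:2]-SL[:2]; return np.array([c*d[0]+s_*d[1],-s_*d[0]+c*d[1]])
def report():
    s,R=tool(); p=s['position']; g=p-R[:,0]*.019
    print('t',round(s['clock'],2),'TCP',np.round(p*1000,1),'grasp slicer',np.round(slc(g)*1000,1),'F',np.round(s['contact_force'],2),'w',round(s['width']*1000,1))
    zy=np.arctan2(R[1,2],R[0,2]); print('R',np.round(R,3).tolist(),'jaw yaw',round(zy,4)); print('q',np.round(s['qpos'],3),'M',np.round(s['moment'],2))
def plan(target,yaw):  # TCP target world m, jaw yaw (mod pi)
    s,R=tool(); d=R.T@(np.array(target)-s['position'])*1000
    zy=np.arctan2(R[1,2],R[0,2]); dy=(yaw-zy+np.pi/2)%np.pi-np.pi/2
    print('shift',np.round(d,1),'turn about tool x',round(-dy*np.sign(-R[2,0])*1.0,3))
E
python3 - <<'E'
from h import *
report(); plan([.4685,-.035,.15],.06); plan([.4685,-.035,.031],.06)
print('plate bottom',[slc(v)*1000 for v in at_z('side',[(200+292/4,180+545/4),(200+133/4,180+512/4)],.041)])
print('plate top',[slc(v)*1000 for v in at_z('top',[(210+88/3.8,160+200/3.8),(210+89/3.8,160+300/3.8)],.088)])
E
```

```text
t 1.0 TCP [ 187.9 -543.5  210.2] grasp slicer [-437.2 -607.3] F [0.11 0.35 0.05] w 85.4
R [[0.0, 0.945, 0.327], [-0.0, 0.327, -0.945], [-1.0, -0.0, 0.0]] jaw yaw -1.238
q [-1.359  0.276  1.505  0.     1.361 -0.121] M [ 0.02 -0.02  0.04]
shift [  60.1  431.4 -388.9] turn about tool x -1.298
shift [ 179.1  431.4 -388.9] turn about tool x -1.298
plate bottom [array([-32.80951788, 171.46941654]), array([ 51.1989189 , 174.11630561])]
plate top [array([ 26.53287198, 159.44184277]), array([-32.49737259, 157.43957561])]
```

>>> {"method": "move_arm", "body": {
  "rows": [
    [[5,30,-27],-0.09,60],
    [[10,60,-54],-0.18,60],
    [[15,90,-81],-0.27,60],
    [[20,120,-108],-0.36,60],
    [[25,150,-135],-0.45,60],
    [[30,180,-162],-0.54,60],
    [[35,210,-189],-0.63,60],
    [[40,240,-216],-0.72,60]
  ],
  "force": 50
}}

```text
clock: 1.67
position: [0.3447, -0.2592, 0.1702]
ee_rot: [0.684, 0.18, 0.684, -0.18]
contact_force: [0.5, -0.0, 0.2]
width: 0.0597
```

Run:
```python
from h import *
report(); plan([.4685,-.035,.15],.06)
```

```text
t 1.67 TCP [ 344.7 -259.2  170.2] grasp slicer [-274.7 -326.3] F [ 0.52 -0.    0.2 ] w 59.7
R [[0.001, 0.492, 0.871], [-0.001, 0.871, -0.492], [-1.0, -0.0, 0.001]] jaw yaw -0.5143
q [-0.807  0.086  1.854  0.     1.201 -0.292] M [ 0.05  0.   -0.  ]
shift [ 20.1 256.2  -2.5] turn about tool x -0.574
```

>>> {"method": "move_arm", "body": {
  "rows": [
    [[3,36,0],-0.09,60],
    [[6,72,0],-0.18,60],
    [[9,108,-1],-0.27,60],
    [[12,144,-1],-0.36,60],
    [[15,180,-2],-0.45,60],
    [[18,216,-2],-0.54,60],
    [[20,250,-2],-0.574,60],
    [[20,256,-2],-0.574,60]
  ]
}}

```text
clock: 2.33
position: [0.471, -0.0312, 0.15]
ee_rot: [0.708, -0.022, 0.706, 0.023]
contact_force: [0.7, 0.2, -0.7]
width: 0.0599
```

Run:
```python
from h import *
report(); plan([.4685,-.035,.031],.06)
im=viewer.get_image('top'); crop('top',240,200,440,340,4,'pics/g1.png',im)
im=viewer.get_image('side'); crop('side',250,140,450,300,4,'pics/g1s.png',im)
```

```text
t 2.33 TCP [471.  -31.2 150. ] grasp slicer [-143.9 -100.9] F [ 0.66  0.19 -0.69] w 59.9
R [[0.003, -0.065, 0.998], [0.002, 0.998, 0.065], [-1.0, 0.002, 0.003]] jaw yaw 0.0646
q [-0.216  0.165  1.813  0.002  1.161 -0.281] M [-0.   -0.01  0.04]
shift [119.   -3.8  -3.1] turn about tool x 0.005
```

View pics/g1s.png

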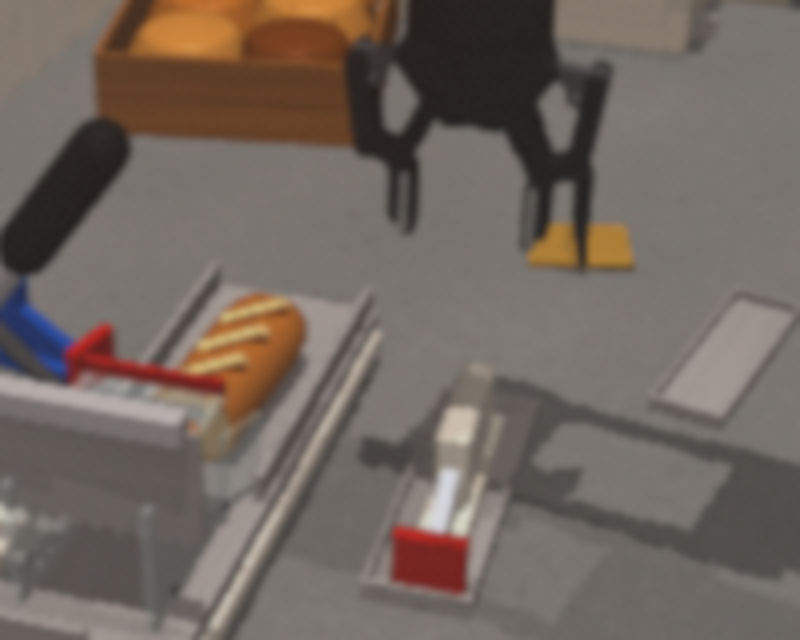

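View pics/g1.png

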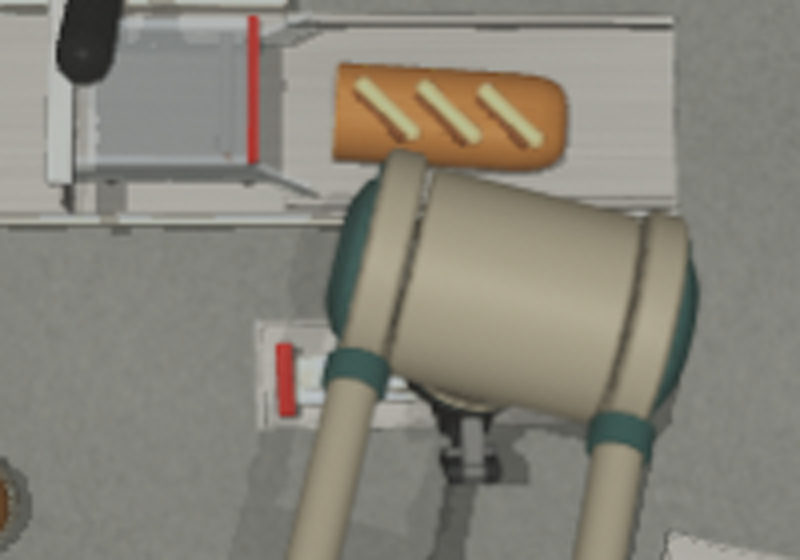

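>>> {"method": "move_arm", "body": {
  "rows": [
    [[25,-2,-1],0.005,60],
    [[50,-4,-2],0.005,60],
    [[75,-4,-3],0.005,60],
    [[95,-4,-3],0.005,60],
    [[110,-4,-3],0.005,60],
    [[119,-4,-3],0.005,60],
    [[119,-4,-3],0.005,60]
  ]
}}

```text
clock: 3.02
position: [0.4647, -0.0395, 0.0296]
ee_rot: [0.706, -0.02, 0.708, 0.02]
contact_force: [-0.4, -0.0, -0.1]
width: 0.0597
```

Run:
```python
from h import *
report(); plan([.4685,-.035,.031],.06)
im=viewer.get_image('side'); crop('side',270,160,430,300,5,'pics/g2s.png',im)
```

```text
t 3.02 TCP [464.7 -39.5  29.6] grasp slicer [-150.3 -109. ] F [-0.37 -0.04 -0.13] w 59.7
R [[-0.003, -0.056, 0.998], [-0.001, 0.998, 0.056], [-1.0, -0.0, -0.003]] jaw yaw 0.0561
q [-0.233  0.3    1.992 -0.002  0.854 -0.288] M [-0.03  0.06  0.03]
shift [-1.4  4.3  4. ] turn about tool x -0.004
```

View pics/g2s.png

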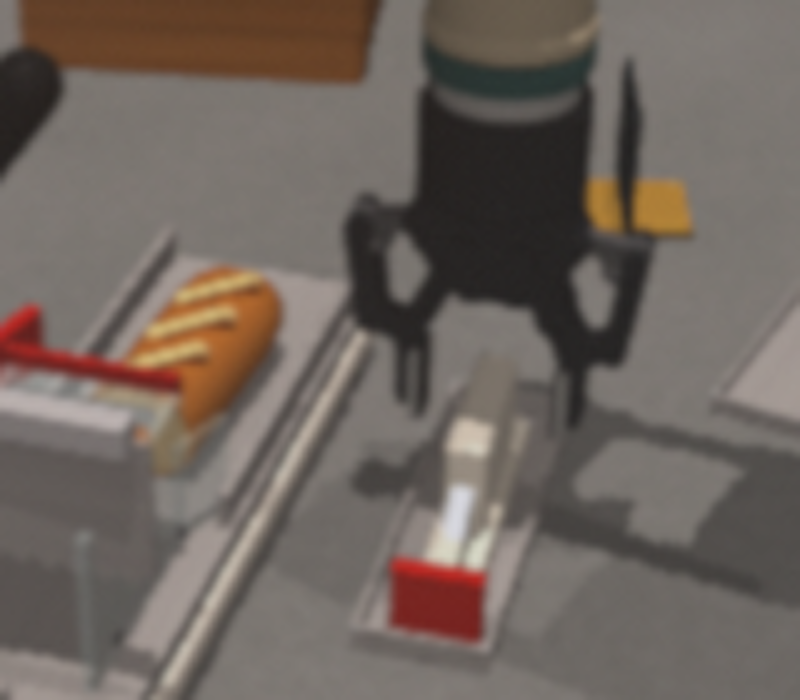

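Run:
```python
from h import *
for i in range(4):
    report(); viewer.get_image('side')
```

```text
t 3.07 TCP [465.8 -39.5  30.7] grasp slicer [-149.2 -109.1] F [-0.14  0.61  0.48] w 60.2
R [[-0.001, -0.056, 0.998], [-0.001, 0.998, 0.056], [-1.0, -0.001, -0.001]] jaw yaw 0.0563
q [-0.233  0.298  1.99  -0.002  0.854 -0.288] M [ 0.01 -0.03  0.03]
t 3.12 TCP [466.8 -39.5  31.4] grasp slicer [-148.3 -109. ] F [ 1.19  0.47 -0.69] w 60.0
R [[0.001, -0.057, 0.998], [-0.001, 0.998, 0.057], [-1.0, -0.001, 0.001]] jaw yaw 0.0566
q [-2.320e-01  2.970e-01  1.988e+00 -1.000e-03  8.550e-01 -2.880e-01] M [ 0.02  0.07 -0.02]
t 3.17 TCP [467.3 -39.4  31.9] grasp slicer [-147.7 -108.9] F [-0.02  0.64  0.39] w 59.8
R [[0.002, -0.057, 0.998], [-0.002, 0.998, 0.057], [-1.0, -0.002, 0.002]] jaw yaw 0.057
q [-2.320e-01  2.970e-01  1.988e+00 -1.000e-03  8.540e-01 -2.880e-01] M [-0.04  0.02 -0.05]
t 3.22 TCP [467.5 -39.2  32.1] grasp slicer [-147.5 -108.8] F [ 0.38 -0.01  0.28] w 59.8
R [[0.003, -0.057, 0.998], [-0.002, 0.998, 0.057], [-1.0, -0.002, 0.003]] jaw yaw 0.0573
q [-2.310e-01  2.970e-01  1.988e+00 -1.000e-03  8.540e-01 -2.880e-01] M [-0.01 -0.   -0.02]
```

>>> {"method": "move_arm", "body": {
  "rows": [
    [[0,4,1],0,60],
    [[0,4,1],0,60],
    [[0,4,1],0,15],
    [[0,4,1],0,15],
    [[0,4,1],0,15],
    [[0,4,1],0,15],
    [[0,4,1],0,15],
    [[0,4,1],0,15]
  ],
  "force": 60
}}

```text
clock: 3.93
position: [0.4683, -0.0349, 0.0324]
ee_rot: [0.708, -0.021, 0.706, 0.02]
contact_force: [-1.0, 0.6, 4.9]
width: 0.0183
```

Run:
```python
from h import *
report()
im=viewer.get_image('side'); crop('side',270,160,430,300,5,'pics/g3s.png',im)
report()
```

```text
t 3.93 TCP [468.3 -34.9  32.4] grasp slicer [-146.7 -104.5] F [-1.05  0.62  4.92] w 18.3
R [[0.003, -0.058, 0.998], [-0.002, 0.998, 0.058], [-1.0, -0.002, 0.003]] jaw yaw 0.0577
q [-2.220e-01  2.970e-01  1.987e+00 -1.000e-03  8.550e-01 -2.790e-01] M [0.1  0.23 0.05]
t 3.98 TCP [468.3 -34.9  32.4] grasp slicer [-146.7 -104.5] F [-0.79  0.56  5.55] w 18.5
R [[0.003, -0.058, 0.998], [-0.002, 0.998, 0.058], [-1.0, -0.002, 0.003]] jaw yaw 0.0577
q [-2.220e-01  2.970e-01  1.987e+00 -1.000e-03  8.550e-01 -2.790e-01] M [0.09 0.16 0.15]
```

View pics/g3s.png

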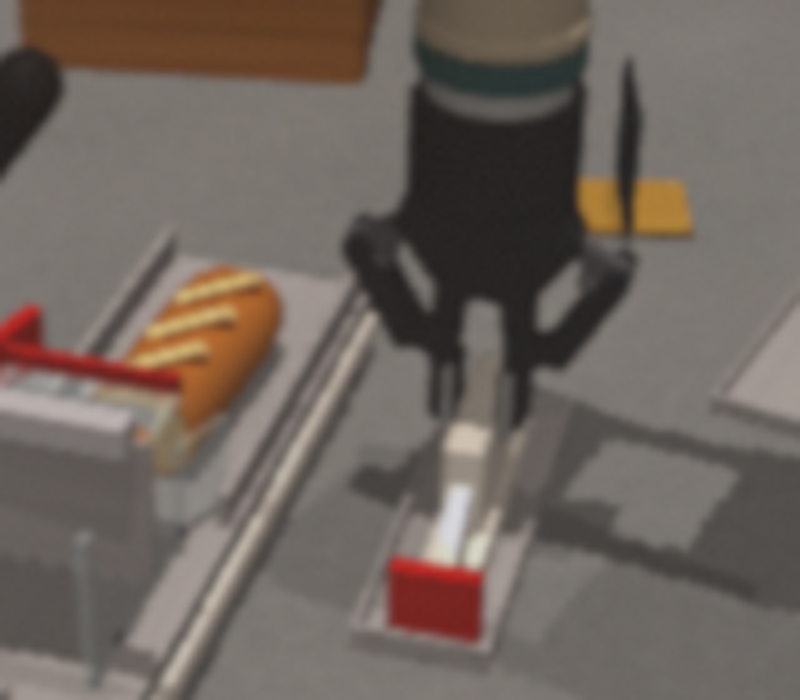

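Gripped (width 18.3 mm). Lift, then move back toward −y behind the loaf.

>>> {"method": "move_arm", "body": {
  "rows": [
    [[-10,0,0],0,15],
    [[-30,0,0],0,15],
    [[-55,0,0],0,15],
    [[-80,0,0],0,15],
    [[-105,-10,0],0.02,15],
    [[-108,-30,0],0.038,15],
    [[-108,-50,0],0.038,15],
    [[-108,-65,0],0.038,15]
  ],
  "force": 80
}}

```text
clock: 4.65
position: [0.4721, -0.101, 0.1408]
ee_rot: [0.709, -0.008, 0.706, 0.006]
contact_force: [1.1, 0.4, -2.0]
width: 0.0178
```

Run:
```python
from h import *
viewer.get_image('side');viewer.get_image('side')
im=viewer.get_image('side'); crop('side',250,120,450,280,4,'pics/l1s.png',im)
report()
c,s=np.cos(SL[2]),np.sin(SL[2])
def w(x,y): return SL[:2]+np.array([c*x-s*y,s*x+c*y])
print('loaf slc',slc([.610,-.0341])*1000,'card',at_z('top',[(490,297)],.0))
t=w(-.004,-.290); print(t); plan([*t,.138],.02); plan([*t,.0709],.02)
```

```text
t 4.8 TCP [ 471.5 -100.2  139.9] grasp slicer [-144.8 -169.8] F [-0.6  -0.51 -1.48] w 17.8
R [[0.002, -0.018, 1.0], [-0.001, 1.0, 0.018], [-1.0, -0.001, 0.002]] jaw yaw 0.0175
q [-0.354  0.189  1.81  -0.     1.141 -0.371] M [-0.04  0.01 -0.01]
loaf slc [  -4.93129789 -106.52268444] card [[ 0.46466335 -0.36466277  0.        ]]
[ 0.61460041 -0.217522  ]
shift [   2.3 -119.8  141.1] turn about tool x -0.002
shift [  69.4 -119.8  140.9] turn about tool x -0.002
```

View pics/l1s.png

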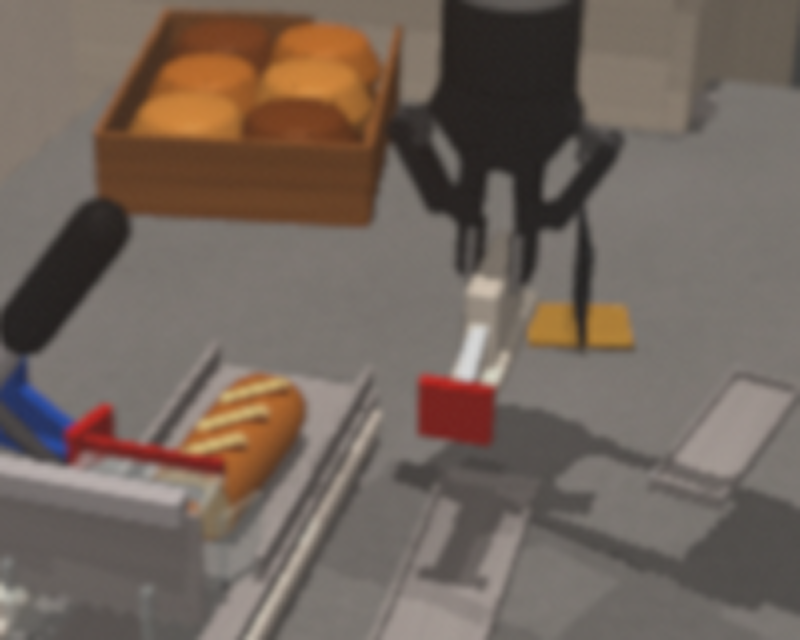

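The stick is lifted and level, and the card is clear. Next I move behind the heel, then lower.

>>> {"method": "move_arm", "body": {
  "rows": [
    [[2,-25,15],0,15],
    [[2,-50,40],0,15],
    [[2,-75,65],0,15],
    [[2,-95,90],0,15],
    [[2,-110,115],0,15],
    [[2,-118,132],0,15],
    [[2,-120,141],0,15],
    [[2,-120,141],0,15]
  ]
}}

```text
clock: 5.47
position: [0.6159, -0.2171, 0.137]
ee_rot: [0.708, -0.006, 0.707, 0.006]
contact_force: [-0.4, -0.1, -1.5]
width: 0.0178
```

>>> {"method": "move_arm", "body": {
  "rows": [
    [[0,0,0],0,15],
    [[0,0,0],0,15]
  ]
}}

```text
clock: 5.63
position: [0.6145, -0.2154, 0.1364]
ee_rot: [0.707, -0.006, 0.707, 0.007]
contact_force: [-0.3, -0.2, -1.5]
width: 0.0179
```

Run:
```python
from h import *
im=viewer.get_image('side'); crop('side',250,120,450,280,4,'pics/l2s.png',im)
im=viewer.get_image('top'); crop('top',260,160,460,320,4,'pics/l2t.png',im)
report()
t=[ 0.6146, -0.2175]; plan([*t,.0709],.02)
```

```text
t 5.73 TCP [ 614.7 -215.9  137. ] grasp slicer [  -3.9 -288.4] F [ 0.33  0.32 -1.09] w 18.0
R [[0.0, -0.019, 1.0], [0.001, 1.0, 0.019], [-1.0, 0.001, 0.0]] jaw yaw 0.0186
q [-4.450e-01  4.340e-01  1.445e+00  1.000e-03  1.263e+00 -4.640e-01] M [-0.04 -0.01  0.  ]
shift [66.1 -1.7 -0.1] turn about tool x -0.001
```

View pics/l2t.png

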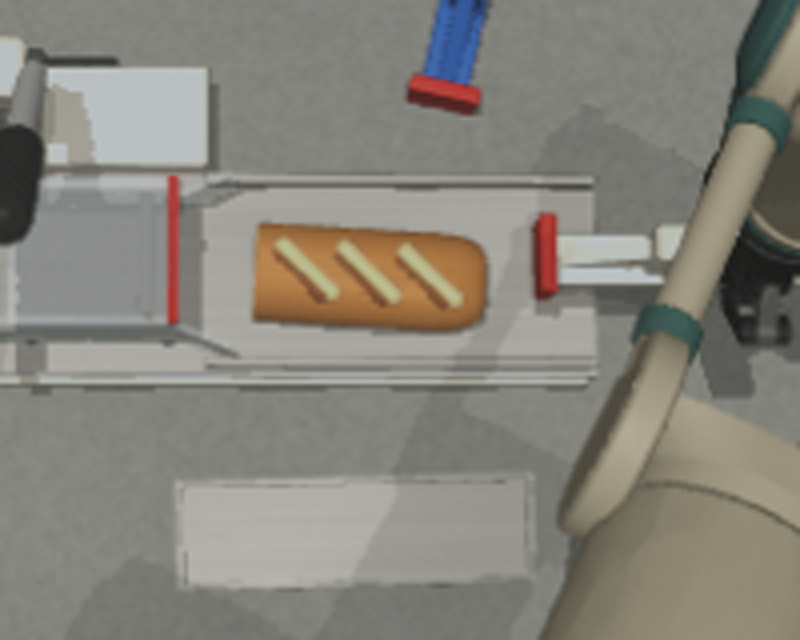

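View pics/l2s.png

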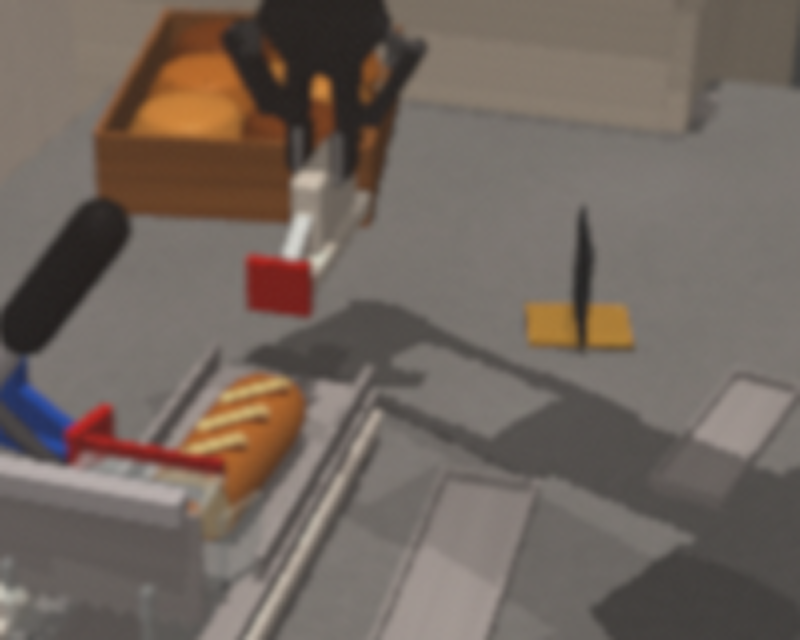

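>>> {"method": "move_arm", "body": {
  "rows": [
    [[15,0,0],0,15],
    [[30,-1,0],0,15],
    [[45,-2,0],0,15],
    [[58,-2,0],0,15],
    [[64,-2,0],0,15],
    [[65,-2,0],0,15],
    [[65,-2,0],0,15],
    [[65,-2,0],0,15]
  ]
}}

```text
clock: 6.4
position: [0.6152, -0.218, 0.0731]
ee_rot: [0.708, -0.007, 0.706, 0.007]
contact_force: [0.0, -0.3, -0.3]
width: 0.0177
```

Run:
```python
from h import *
viewer.get_image('side')
im=viewer.get_image('side'); crop('side',250,150,400,270,5,'pics/l3s.png',im)
im=viewer.get_image('top'); crop('top',260,160,460,320,4,'pics/l3t.png',im)
report()
```

```text
t 6.55 TCP [ 615.3 -218.1   73.1] grasp slicer [  -3.3 -290.6] F [-0.6   0.2  -1.86] w 17.5
R [[0.002, -0.019, 1.0], [0.0, 1.0, 0.019], [-1.0, 0.0, 0.002]] jaw yaw 0.0186
q [-4.480e-01  4.850e-01  1.528e+00  1.000e-03  1.126e+00 -4.670e-01] M [-0.02 -0.03  0.01]
```

View pics/l3t.png

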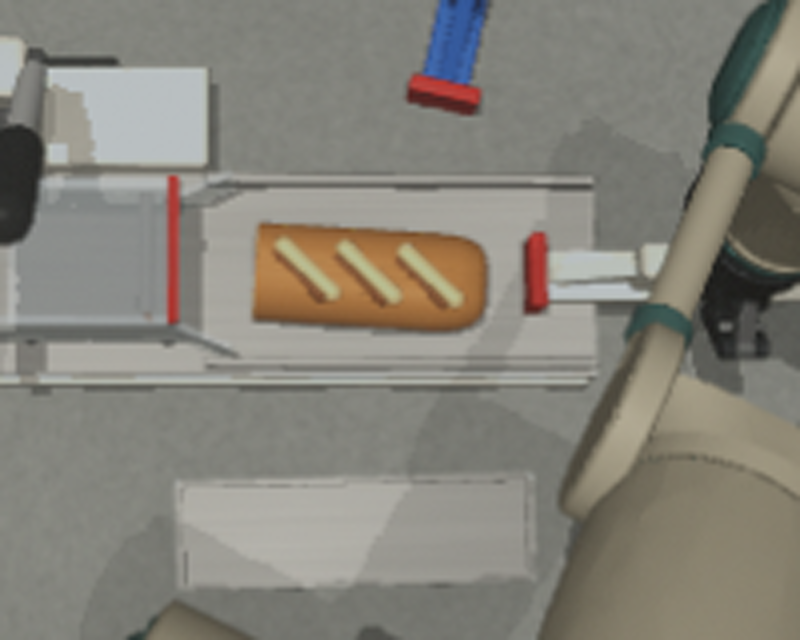

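View pics/l3s.png

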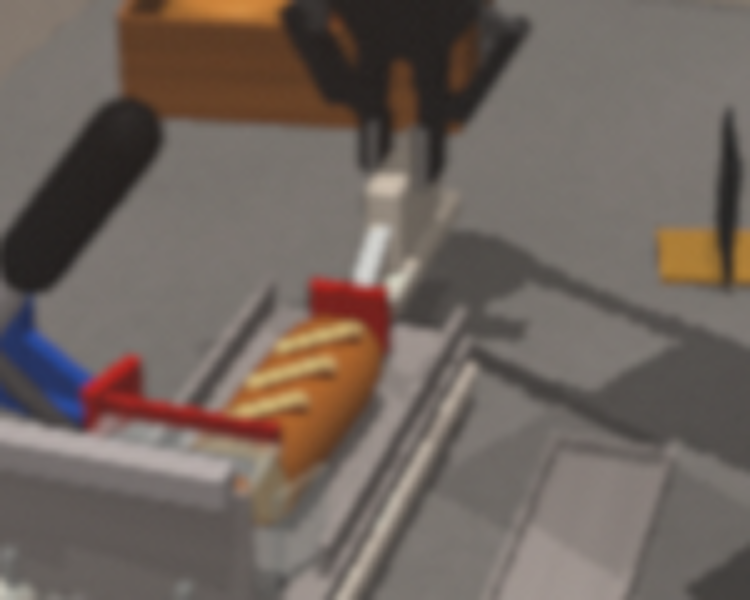

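The nose at (537,272) faces the heel at about (487,284). It sits about 4 mm to +x of the loaf's line, which will tend to square the loaf. I lower 2 mm and push slowly.

>>> {"method": "move_arm", "body": {
  "rows": [
    [[1,3,0],0,15],
    [[2,6,0],0,15],
    [[2,9,0],0,15],
    [[2,12,0],0,15],
    [[2,15,0],0,15],
    [[2,18,0],0,15],
    [[2,22,0],0,15],
    [[2,26,0],0,15]
  ]
}}

```text
clock: 7.22
position: [0.615, -0.1919, 0.0712]
ee_rot: [0.708, -0.007, 0.706, 0.006]
contact_force: [0.3, -0.7, -1.9]
width: 0.018
```

>>> {"method": "move_arm", "body": {
  "rows": [
    [[0,4,0],0,15],
    [[0,8,0],0,15],
    [[0,12,0],0,15],
    [[0,16,0],0,15],
    [[0,20,0],0,15],
    [[0,24,0],0,15],
    [[0,28,0],0,15],
    [[0,32,0],0,15]
  ]
}}

```text
clock: 7.88
position: [0.6144, -0.1596, 0.0712]
ee_rot: [0.708, -0.007, 0.706, 0.006]
contact_force: [0.5, -1.1, -0.7]
width: 0.0177
```

Run:
```python
from h import *
im=viewer.get_image('top'); crop('top',220,160,420,320,4,'pics/p1t.png',im)
report()
```

```text
t 7.93 TCP [ 614.3 -158.7   71.2] grasp slicer [  -3.2 -231.1] F [ 0.37  0.31 -1.93] w 17.7
R [[0.002, -0.019, 1.0], [0.0, 1.0, 0.019], [-1.0, 0.0, 0.002]] jaw yaw 0.019
q [-3.630e-01  4.630e-01  1.575e+00  1.000e-03  1.102e+00 -3.830e-01] M [-0.03 -0.09 -0.01]
```

View pics/p1t.png

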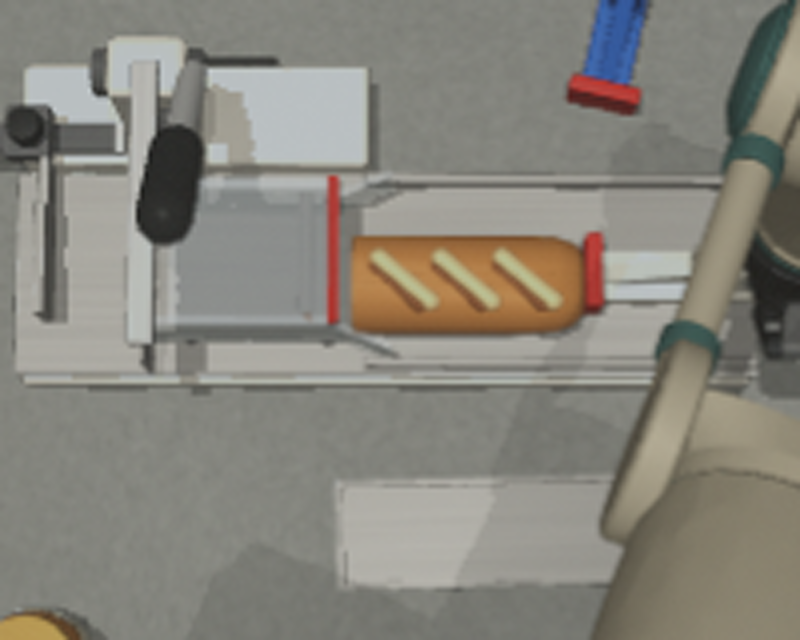

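Run:
```python
from h import *
for (u,v) in [(400,237),(400,332),(540,238),(540,332),(352,285)]:
    print(slc(at_z('top',[(220+u/4-.37,160+v/4-.37)],.06)[0])*1000)
```

```text
[ 17.70063869 -32.83999829]
[-36.40842597 -32.97932449]
[  17.37201696 -111.96847539]
[ -36.21108512 -111.65154765]
[-9.79286263 -5.88373877]
```

The loaf is now square with its front at the mouth, about 9 mm to −x, so the flare will centre it. I continue gently.

>>> {"method": "move_arm", "body": {
  "rows": [
    [[0,3,0],0,15],
    [[0,6,0],0,15],
    [[0,9,0],0,15],
    [[0,12,0],0,15],
    [[0,15,0],0,15],
    [[0,18,0],0,15],
    [[0,21,0],0,15],
    [[0,24,0],0,15]
  ]
}}

```text
clock: 8.6
position: [0.614, -0.1346, 0.0713]
ee_rot: [0.708, -0.007, 0.706, 0.007]
contact_force: [0.9, -1.7, -0.8]
width: 0.018
```

Run:
```python
from h import *
report()
im=viewer.get_image('top'); crop('top',220,160,420,320,4,'pics/p2t.png',im)
im=viewer.get_image('side'); crop('side',220,180,370,300,5,'pics/p2s.png',im)
report()
```

```text
t 8.6 TCP [ 614.  -134.6   71.3] grasp slicer [  -3.  -207.1] F [ 0.91 -1.66 -0.79] w 18.0
R [[0.003, -0.019, 1.0], [-0.0, 1.0, 0.019], [-1.0, -0.0, 0.003]] jaw yaw 0.019
q [-3.270e-01  4.540e-01  1.590e+00  1.000e-03  1.095e+00 -3.460e-01] M [-0.42 -0.1  -0.09]
t 8.7 TCP [ 613.8 -134.    71.2] grasp slicer [  -3.2 -206.4] F [-0.31  0.21 -1.83] w 17.9
R [[0.002, -0.019, 1.0], [0.001, 1.0, 0.019], [-1.0, 0.001, 0.002]] jaw yaw 0.0193
q [-0.326  0.454  1.59   0.002  1.096 -0.347] M [-0.14  0.01 -0.03]
```

View pics/p2t.png

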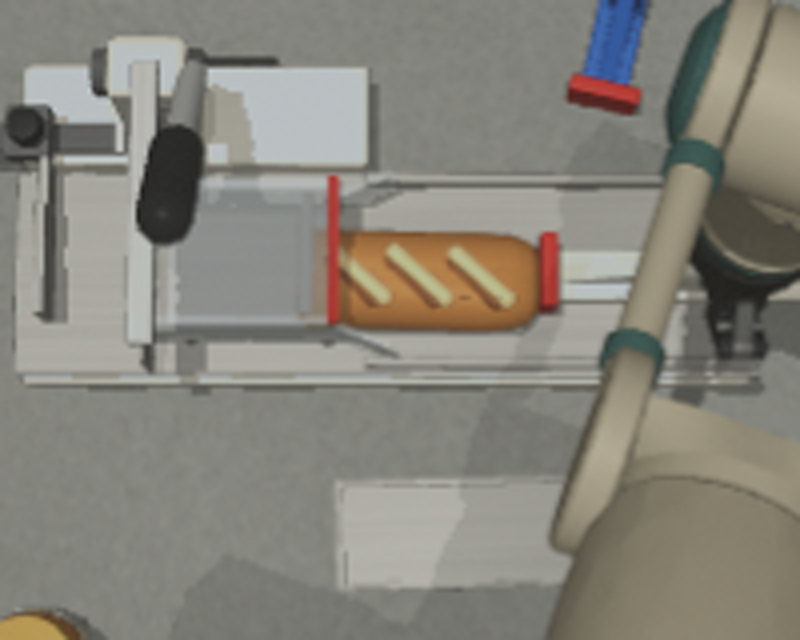

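View pics/p2s.png

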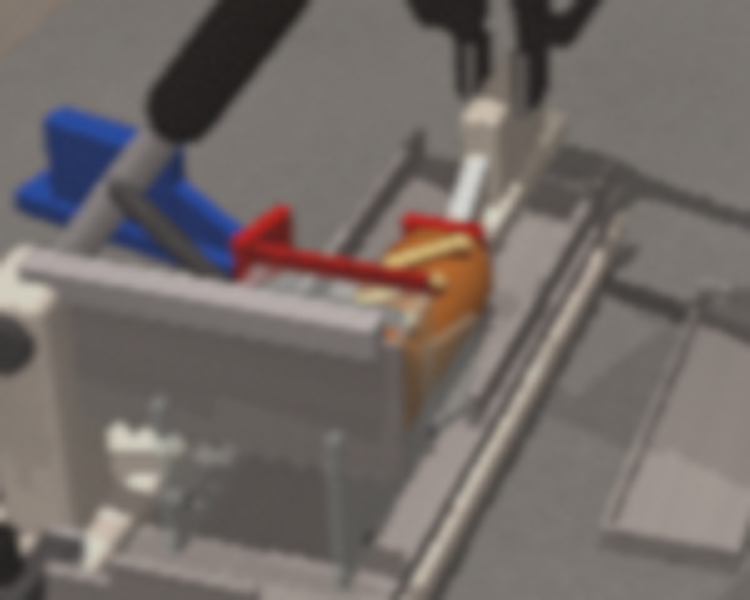

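>>> {"method": "move_arm", "body": {
  "rows": [
    [[0,2,0],0,15],
    [[0,5,0],0,15],
    [[0,8,0],0,15],
    [[0,11,0],0,15],
    [[0,14,0],0,15],
    [[0,17,0],0,15],
    [[0,20,0],0,15],
    [[0,23,0],0,15]
  ]
}}

```text
clock: 9.37
position: [0.6141, -0.1117, 0.0715]
ee_rot: [0.708, -0.007, 0.706, 0.006]
contact_force: [2.6, -5.1, -1.4]
width: 0.0179
```

Run:
```python
from h import *
report()
```

```text
t 9.37 TCP [ 614.1 -111.7   71.5] grasp slicer [  -2.4 -184.1] F [ 2.62 -5.11 -1.45] w 17.9
R [[0.004, -0.019, 1.0], [-0.001, 1.0, 0.019], [-1.0, -0.001, 0.004]] jaw yaw 0.0193
q [-0.291  0.448  1.601  0.     1.089 -0.311] M [-0.99 -0.36 -0.24]
```

>>> {"method": "move_arm", "body": {
  "rows": [
    [[0,3,0.5],0,15],
    [[0,6,1],0,15],
    [[0,9,1.5],0,15],
    [[0,12,2],0,15],
    [[0,15,2],0,15],
    [[0,18,2],0,15],
    [[0,21,2],0,15],
    [[0,24,2],0,15]
  ]
}}

```text
clock: 10.03
position: [0.6153, -0.087, 0.0714]
ee_rot: [0.708, -0.007, 0.706, 0.007]
contact_force: [0.4, -3.4, 0.0]
width: 0.018
```

Run:
```python
from h import *
report()
im=viewer.get_image('top'); crop('top',220,160,420,320,4,'pics/p3t.png',im)
im=viewer.get_image('side'); crop('side',220,180,370,300,5,'pics/p3s.png',im)
report()
```

```text
t 10.03 TCP [615.3 -87.   71.4] grasp slicer [  -0.8 -159.5] F [ 0.39 -3.39  0.05] w 18.0
R [[0.003, -0.019, 1.0], [-0.0, 1.0, 0.019], [-1.0, -0.0, 0.003]] jaw yaw 0.0194
q [-0.253  0.445  1.607  0.     1.087 -0.272] M [-0.65 -0.07  0.04]
t 10.13 TCP [615.2 -86.3  71.3] grasp slicer [  -0.8 -158.9] F [ 0.06 -0.39 -1.78] w 18.1
R [[0.003, -0.02, 1.0], [0.001, 1.0, 0.02], [-1.0, 0.001, 0.003]] jaw yaw 0.0195
q [-0.252  0.445  1.607  0.002  1.087 -0.272] M [-0.32 -0.11 -0.04]
```

View pics/p3t.png

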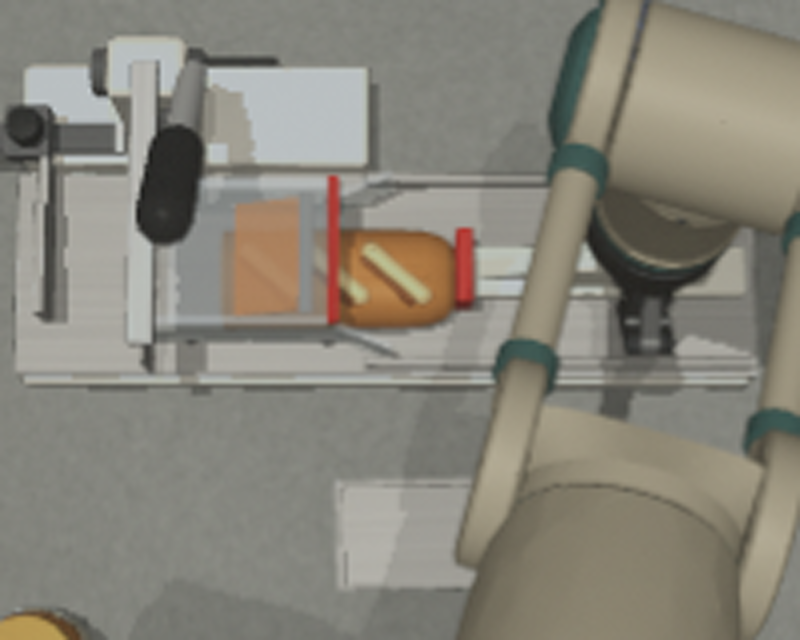

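View pics/p3s.png

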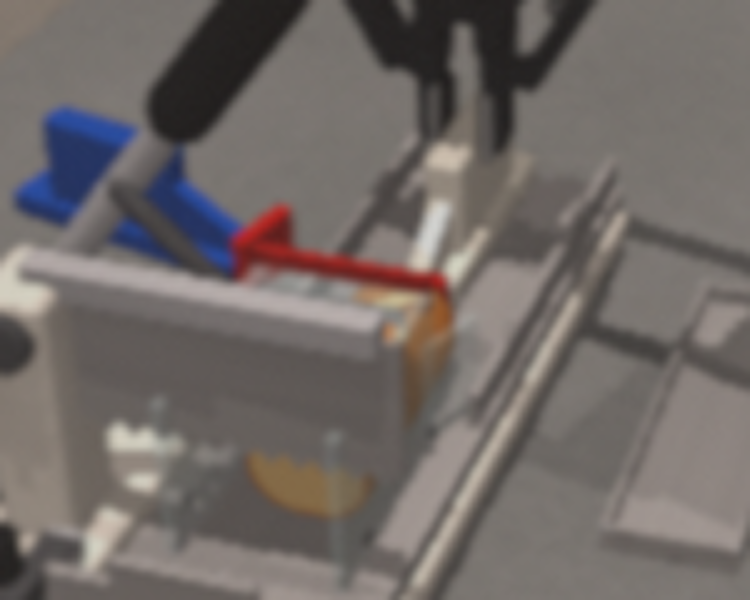

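>>> {"method": "move_arm", "body": {
  "rows": [
    [[0,3,0],0,15],
    [[0,6,0],0,15],
    [[0,9,0],0,15],
    [[0,12,0],0,15],
    [[0,15,0],0,15],
    [[0,18,0],0,15],
    [[0,21,0],0,15],
    [[0,24,0],0,15]
  ]
}}

```text
clock: 10.8
position: [0.6147, -0.062, 0.0714]
ee_rot: [0.708, -0.007, 0.706, 0.007]
contact_force: [1.4, -3.3, -0.5]
width: 0.018
```

>>> {"method": "move_arm", "body": {
  "rows": [
    [[0,3,0],0,15],
    [[0,6,0],0,15],
    [[0,9,0],0,15],
    [[0,12,0],0,15],
    [[0,15,0],0,15],
    [[0,18,0],0,15],
    [[0,21,0],0,15],
    [[0,24,0],0,15]
  ]
}}

```text
clock: 11.47
position: [0.6142, -0.0377, 0.0713]
ee_rot: [0.708, -0.007, 0.706, 0.007]
contact_force: [0.8, -4.0, -0.7]
width: 0.0178
```

Run:
```python
from h import *
report()
im=viewer.get_image('top'); crop('top',200,160,400,320,4,'pics/p4t.png',im)
im=viewer.get_image('side'); crop('side',200,190,350,330,5,'pics/p4s.png',im)
report()
```

```text
t 11.47 TCP [614.2 -37.7  71.3] grasp slicer [  -0.9 -110.2] F [ 0.84 -3.96 -0.69] w 17.8
R [[0.003, -0.02, 1.0], [0.001, 1.0, 0.02], [-1.0, 0.001, 0.003]] jaw yaw 0.0195
q [-1.750e-01  4.370e-01  1.621e+00  1.000e-03  1.081e+00 -1.950e-01] M [-0.75 -0.1  -0.02]
t 11.57 TCP [614.2 -37.1  71.3] grasp slicer [  -0.9 -109.6] F [ 0.21 -1.51 -1.22] w 17.8
R [[0.003, -0.02, 1.0], [0.002, 1.0, 0.02], [-1.0, 0.002, 0.003]] jaw yaw 0.0196
q [-0.175  0.437  1.621  0.002  1.082 -0.195] M [-0.4  -0.14 -0.09]
```

View pics/p4t.png

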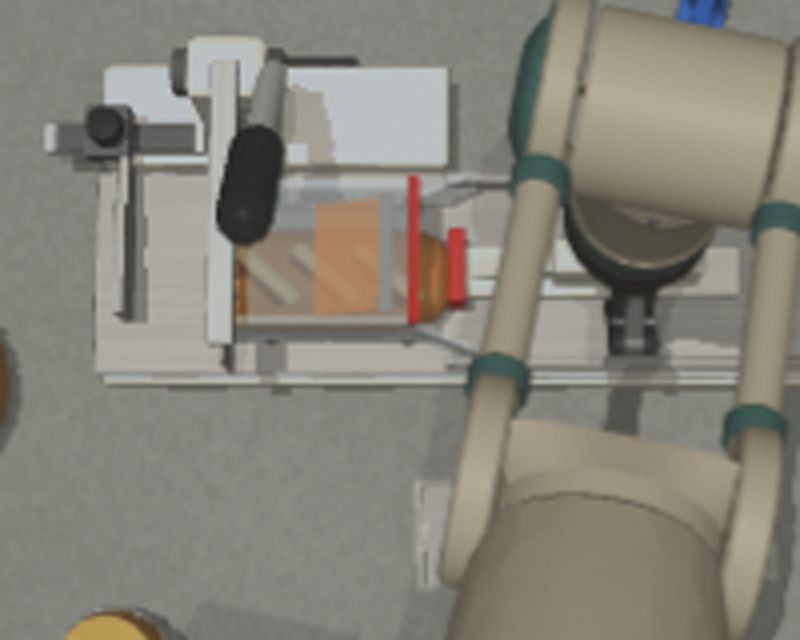

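View pics/p4s.png

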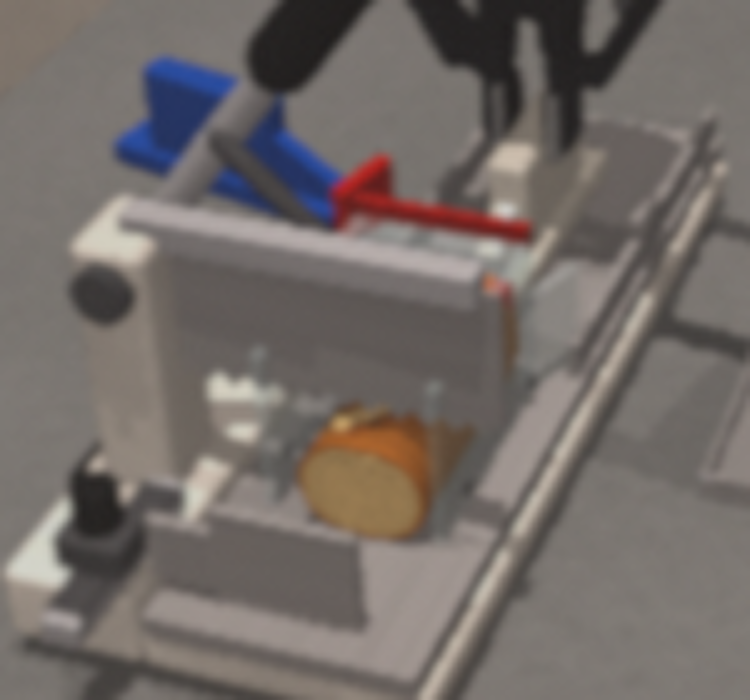

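>>> {"method": "move_arm", "body": {
  "rows": [
    [[0,2,0],0,15],
    [[0,4,0],0,15],
    [[0,6,0],0,15],
    [[0,8,0],0,15],
    [[0,10,0],0,15],
    [[0,12,0],0,15],
    [[0,14,0],0,15],
    [[0,16,0],0,15]
  ]
}}

```text
clock: 12.23
position: [0.6138, -0.0209, 0.0713]
ee_rot: [0.708, -0.006, 0.706, 0.008]
contact_force: [0.1, -3.4, -1.5]
width: 0.0176
```

>>> {"method": "move_arm", "body": {
  "rows": [
    [[0,1,0],0,15],
    [[0,2,0],0,15],
    [[0,3,0],0,15],
    [[0,4,0],0,15],
    [[0,5,0],0,15],
    [[0,6,0],0,15],
    [[0,7,0],0,15],
    [[0,8,0],0,15]
  ]
}}

```text
clock: 12.9
position: [0.6136, -0.0128, 0.0713]
ee_rot: [0.708, -0.006, 0.706, 0.008]
contact_force: [-0.5, -3.5, 0.0]
width: 0.0181
```

Run:
```python
from h import *
report()
im=viewer.get_image('top'); crop('top',200,160,400,320,4,'pics/p5t.png',im)
im=viewer.get_image('side'); crop('side',200,190,350,330,5,'pics/p5s.png',im)
report()
```

```text
t 12.9 TCP [613.6 -12.8  71.3] grasp slicer [ -1.  -85.3] F [-0.5  -3.53  0.03] w 18.1
R [[0.003, -0.02, 1.0], [0.002, 1.0, 0.02], [-1.0, 0.002, 0.003]] jaw yaw 0.0196
q [-0.135  0.435  1.624  0.002  1.08  -0.156] M [-0.72 -0.08  0.01]
t 13.0 TCP [613.6 -12.6  71.3] grasp slicer [ -1.  -85.1] F [ 1.04 -3.05 -1.07] w 17.5
R [[0.003, -0.02, 1.0], [0.002, 1.0, 0.02], [-1.0, 0.002, 0.003]] jaw yaw 0.0197
q [-0.135  0.435  1.624  0.003  1.08  -0.156] M [-0.65 -0.1  -0.04]
```

View pics/p5t.png

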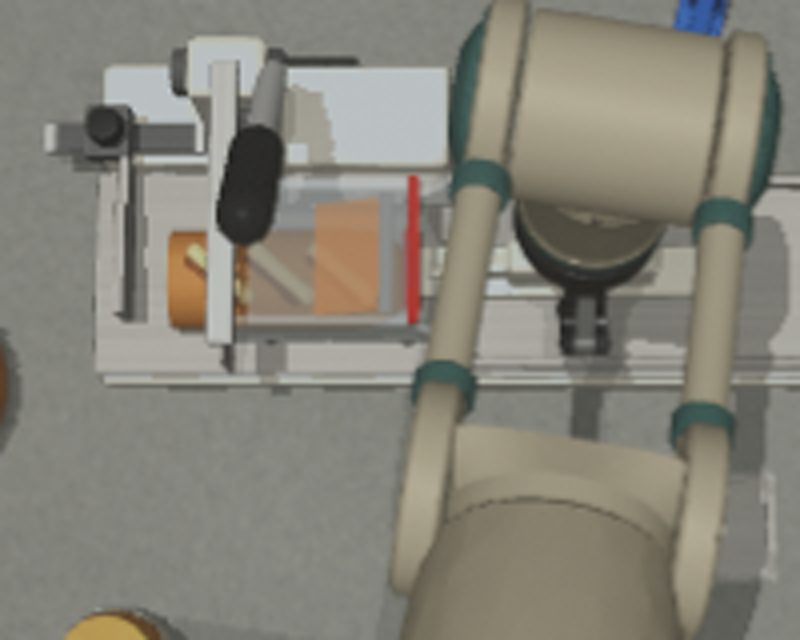

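View pics/p5s.png

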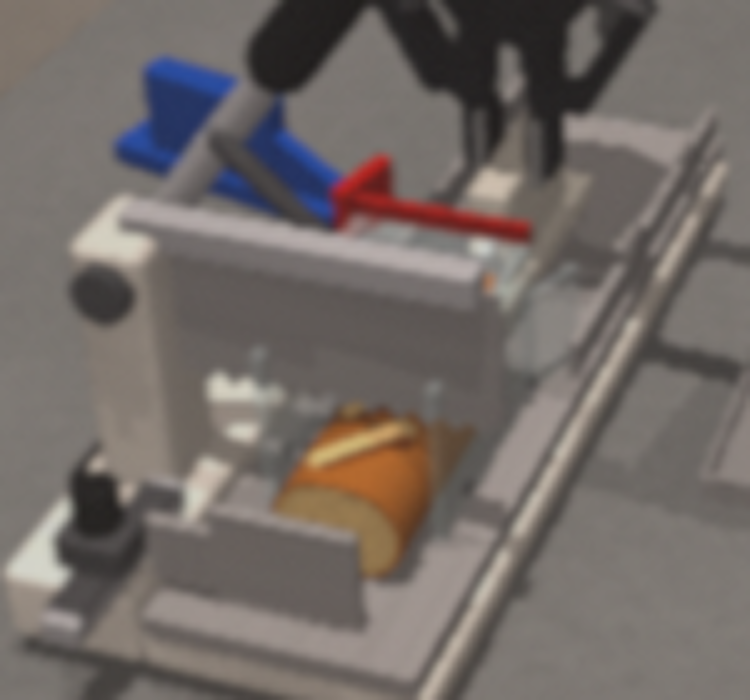

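The loaf front at column 169 is about 15 mm from the plate (edge at about 134, before perspective). I'll advance 8 mm, then feel in fine steps.

>>> {"method": "move_arm", "body": {
  "rows": [
    [[0,1,0],0,15],
    [[0,2,0],0,15],
    [[0,3,0],0,15],
    [[0,4,0],0,15],
    [[0,5,0],0,15],
    [[0,6,0],0,15],
    [[0,7,0],0,15],
    [[0,8,0],0,15]
  ]
}}

```text
clock: 13.67
position: [0.6134, -0.0045, 0.0713]
ee_rot: [0.708, -0.006, 0.706, 0.008]
contact_force: [-1.2, -3.9, -0.4]
width: 0.018
```

>>> {"method": "move_arm", "body": {
  "rows": [
    [[0,0.5,0],0,15],
    [[0,1,0],0,15],
    [[0,1.5,0],0,15],
    [[0,2,0],0,15]
  ]
}}

```text
clock: 14.0
position: [0.6133, -0.0024, 0.0713]
ee_rot: [0.708, -0.006, 0.706, 0.008]
contact_force: [0.3, -3.3, -0.2]
width: 0.018
```

Run:
```python
from h import *
report()
im=viewer.get_image('top'); crop('top',200,160,400,320,4,'pics/p6t.png',im)
report()
```

```text
t 14.0 TCP [613.3  -2.4  71.3] grasp slicer [ -1. -75.] F [ 0.29 -3.31 -0.19] w 18.0
R [[0.002, -0.02, 1.0], [0.002, 1.0, 0.02], [-1.0, 0.002, 0.003]] jaw yaw 0.0197
q [-0.119  0.434  1.625  0.003  1.08  -0.14 ] M [-0.74 -0.01 -0.01]
t 14.05 TCP [613.3  -2.3  71.3] grasp slicer [ -1.  -74.9] F [ 0.48 -3.27 -0.25] w 17.9
R [[0.002, -0.02, 1.0], [0.002, 1.0, 0.02], [-1.0, 0.002, 0.002]] jaw yaw 0.0197
q [-0.119  0.434  1.625  0.003  1.08  -0.14 ] M [-0.68 -0.1   0.02]
```

View pics/p6t.png

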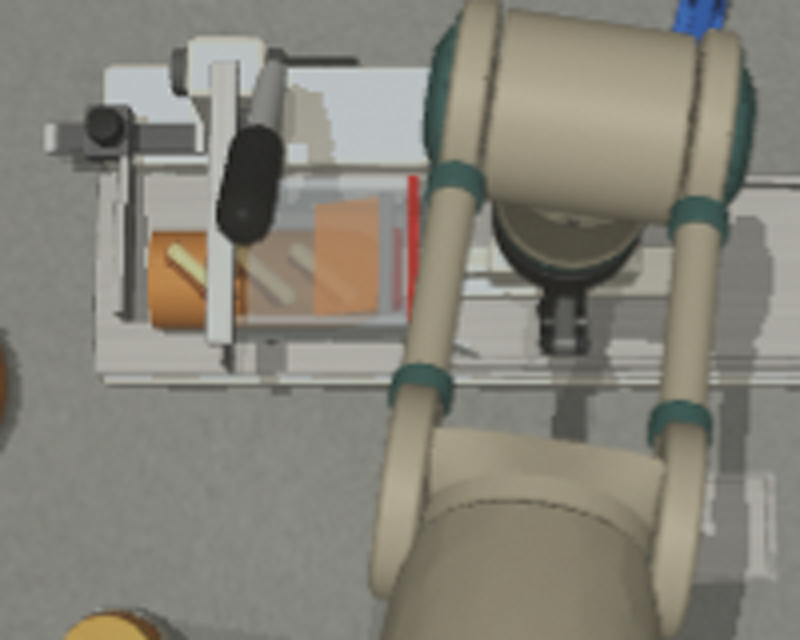

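>>> {"method": "move_arm", "body": {
  "rows": [
    [[0,0.5,0],0,15],
    [[0,1,0],0,15],
    [[0,1.5,0],0,15],
    [[0,2,0],0,15],
    [[0,2,0],0,15]
  ]
}}

```text
clock: 14.47
position: [0.6133, -0.0002, 0.0713]
ee_rot: [0.708, -0.006, 0.706, 0.008]
contact_force: [-0.3, -3.3, -0.5]
width: 0.0179
```

>>> {"method": "move_arm", "body": {
  "rows": [
    [[0,0.4,0],0,15],
    [[0,0.8,0],0,15],
    [[0,1.2,0],0,15],
    [[0,1.2,0],0,15]
  ]
}}

```text
clock: 14.8
position: [0.6132, 0.0012, 0.0712]
ee_rot: [0.708, -0.006, 0.706, 0.008]
contact_force: [-0.5, -2.8, -0.6]
width: 0.0181
```

>>> {"method": "move_arm", "body": {
  "rows": [
    [[0,0.4,0],0,15],
    [[0,0.8,0],0,15],
    [[0,0.8,0],0,15],
    [[0,0.8,0],0,15]
  ]
}}

```text
clock: 15.13
position: [0.6132, 0.0021, 0.0712]
ee_rot: [0.708, -0.006, 0.706, 0.008]
contact_force: [0.8, -2.9, -1.1]
width: 0.0176
```

>>> {"method": "move_arm", "body": {
  "rows": [
    [[0,0.4,0],0,15],
    [[0,0.8,0],0,15],
    [[0,0.8,0],0,15]
  ]
}}

```text
clock: 15.38
position: [0.6132, 0.0029, 0.0713]
ee_rot: [0.708, -0.006, 0.706, 0.008]
contact_force: [0.0, -2.9, -0.6]
width: 0.0176
```

>>> {"method": "move_arm", "body": {
  "rows": [
    [[0,0.4,0],0,15],
    [[0,0.8,0],0,15],
    [[0,0.8,0],0,15]
  ]
}}

```text
clock: 15.63
position: [0.6132, 0.0039, 0.0713]
ee_rot: [0.708, -0.006, 0.706, 0.008]
contact_force: [0.4, -3.4, -1.8]
width: 0.0178
```

>>> {"method": "move_arm", "body": {
  "rows": [
    [[0,0.4,0],0,15],
    [[0,0.8,0],0,15],
    [[0,0.8,0],0,15]
  ]
}}

```text
clock: 15.88
position: [0.6131, 0.0048, 0.0712]
ee_rot: [0.708, -0.006, 0.706, 0.008]
contact_force: [0.5, -4.1, -0.8]
width: 0.018
```

Run:
```python
from h import *
im=viewer.get_image('top'); crop('top',200,180,290,260,8,'pics/p7t.png',im)
report()
```

```text
t 15.93 TCP [613.2   4.8  71.2] grasp slicer [ -1.  -67.8] F [ 0.09 -3.42 -0.01] w 18.0
R [[0.002, -0.02, 1.0], [0.003, 1.0, 0.02], [-1.0, 0.003, 0.003]] jaw yaw 0.0197
q [-0.108  0.434  1.626  0.004  1.08  -0.129] M [-0.7  -0.09 -0.01]
```

View pics/p7t.png

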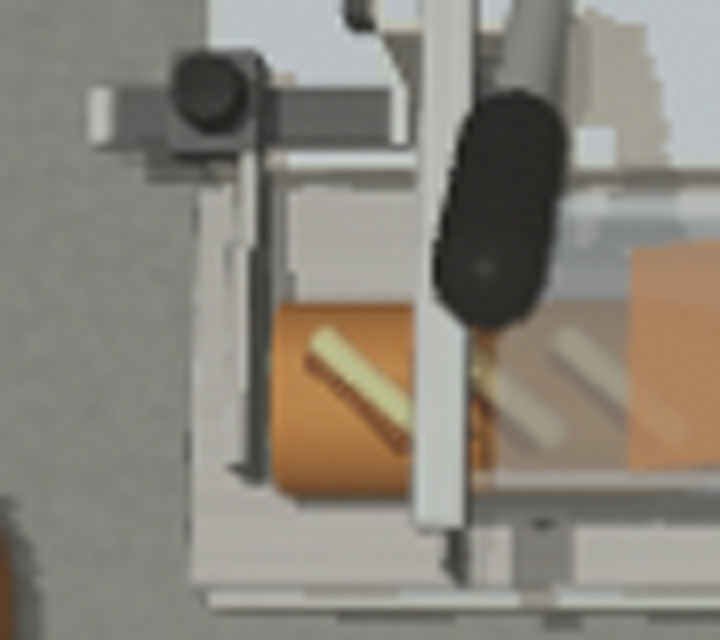

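>>> {"method": "move_arm", "body": {
  "rows": [
    [[0,0.4,0],0,15],
    [[0,0.8,0],0,15],
    [[0,0.8,0],0,15]
  ]
}}

```text
clock: 16.18
position: [0.6132, 0.0057, 0.0713]
ee_rot: [0.708, -0.006, 0.706, 0.008]
contact_force: [0.4, -2.9, -0.8]
width: 0.0182
```

>>> {"method": "move_arm", "body": {
  "rows": [
    [[0,0.4,0],0,15],
    [[0,0.6,0],0,15],
    [[0,0.6,0],0,15]
  ]
}}

```text
clock: 16.43
position: [0.6131, 0.0063, 0.0712]
ee_rot: [0.708, -0.006, 0.706, 0.008]
contact_force: [0.4, -4.2, -0.3]
width: 0.0181
```

>>> {"method": "move_arm", "body": {
  "rows": [
    [[0,0.4,0],0,15],
    [[0,0.6,0],0,15],
    [[0,0.6,0],0,15]
  ]
}}

```text
clock: 16.68
position: [0.6131, 0.007, 0.0712]
ee_rot: [0.708, -0.006, 0.706, 0.008]
contact_force: [0.2, -3.8, -0.6]
width: 0.0177
```

>>> {"method": "move_arm", "body": {
  "rows": [
    [[0,0.4,0],0,15],
    [[0,0.6,0],0,15],
    [[0,0.6,0],0,15]
  ]
}}

```text
clock: 16.93
position: [0.6131, 0.0077, 0.0713]
ee_rot: [0.708, -0.006, 0.706, 0.008]
contact_force: [-0.1, -3.2, -0.7]
width: 0.0182
```

>>> {"method": "move_arm", "body": {
  "rows": [
    [[0,0.4,0],0,15],
    [[0,0.6,0],0,15],
    [[0,0.6,0],0,15]
  ]
}}

```text
clock: 17.18
position: [0.6131, 0.0084, 0.0712]
ee_rot: [0.708, -0.006, 0.706, 0.008]
contact_force: [-0.2, -3.4, -0.6]
width: 0.0177
```

>>> {"method": "move_arm", "body": {
  "rows": [
    [[0,0.4,0],0,15],
    [[0,0.6,0],0,15],
    [[0,0.6,0],0,15]
  ]
}}

```text
clock: 17.43
position: [0.613, 0.009, 0.0712]
ee_rot: [0.708, -0.006, 0.706, 0.008]
contact_force: [0.9, -2.6, -0.1]
width: 0.0177
```

>>> {"method": "move_arm", "body": {
  "rows": [
    [[0,0.4,0],0,15],
    [[0,0.6,0],0,15],
    [[0,0.6,0],0,15]
  ]
}}

```text
clock: 17.68
position: [0.613, 0.0097, 0.0712]
ee_rot: [0.708, -0.006, 0.706, 0.008]
contact_force: [0.3, -3.6, -0.3]
width: 0.0178
```

>>> {"method": "move_arm", "body": {
  "rows": [
    [[0,0.4,0],0,15],
    [[0,0.6,0],0,15],
    [[0,0.6,0],0,15]
  ]
}}

```text
clock: 17.93
position: [0.613, 0.0104, 0.0712]
ee_rot: [0.708, -0.006, 0.706, 0.008]
contact_force: [-0.2, -2.9, -1.1]
width: 0.0172
```

Run:
```python
from h import *
im=viewer.get_image('top'); crop('top',200,180,290,260,8,'pics/p8t.png',im)
im=viewer.get_image('side'); crop('side',200,240,320,330,6,'pics/p8s.png',im)
report()
```

```text
t 18.03 TCP [613.   10.4  71.2] grasp slicer [ -1.1 -62.2] F [ 0.05 -3.89 -0.49] w 17.9
R [[0.002, -0.02, 1.0], [0.004, 1.0, 0.02], [-1.0, 0.003, 0.002]] jaw yaw 0.0198
q [-0.099  0.434  1.626  0.004  1.08  -0.121] M [-0.65 -0.11 -0.  ]
```

View pics/p8t.png

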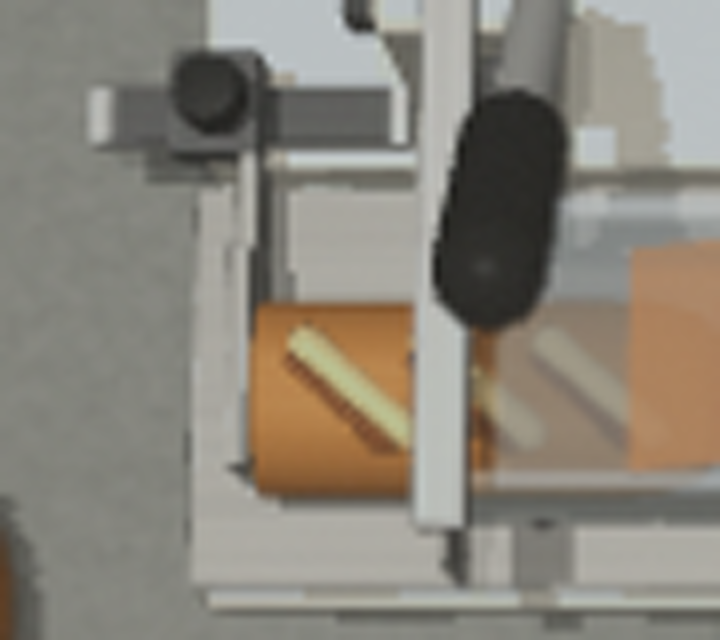

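View pics/p8s.png

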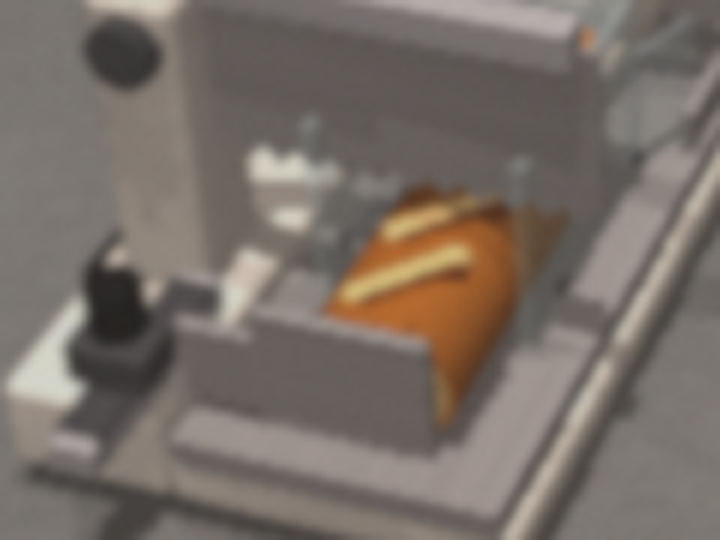

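>>> {"method": "move_arm", "body": {
  "rows": [
    [[0,0.4,0],0,15],
    [[0,0.6,0],0,15],
    [[0,0.6,0],0,15]
  ]
}}

```text
clock: 18.28
position: [0.613, 0.0111, 0.0712]
ee_rot: [0.708, -0.006, 0.706, 0.008]
contact_force: [0.5, -2.5, -1.2]
width: 0.0175
```

>>> {"method": "move_arm", "body": {
  "rows": [
    [[0,0.4,0],0,15],
    [[0,0.6,0],0,15],
    [[0,0.6,0],0,15]
  ]
}}

```text
clock: 18.53
position: [0.613, 0.0111, 0.0713]
ee_rot: [0.708, -0.006, 0.706, 0.008]
contact_force: [-0.2, -5.0, -0.0]
width: 0.0181
```

The advance stopped (0.0111 m held) and the force rose to 5 N, so the plate is felt. I press a little more and hold.

>>> {"method": "move_arm", "body": {
  "rows": [
    [[0,0.4,0],0,15],
    [[0,0.6,0],0,15]
  ]
}}

```text
clock: 18.7
position: [0.613, 0.0111, 0.0713]
ee_rot: [0.708, -0.007, 0.706, 0.008]
contact_force: [0.6, -5.9, -0.7]
width: 0.0179
```

Run:
```python
from h import *
for i in range(3):
    report(); viewer.get_image('top')
```

```text
t 18.7 TCP [613.   11.1  71.3] grasp slicer [ -1.1 -61.4] F [ 0.64 -5.86 -0.68] w 17.9
R [[0.003, -0.02, 1.0], [0.001, 1.0, 0.02], [-1.0, 0.001, 0.003]] jaw yaw 0.0202
q [-0.096  0.434  1.626  0.002  1.08  -0.117] M [-1.12 -0.04 -0.08]
t 18.75 TCP [613.   11.1  71.3] grasp slicer [ -1.1 -61.4] F [-0.38 -6.14 -0.63] w 18.1
R [[0.003, -0.02, 1.0], [0.001, 1.0, 0.02], [-1.0, 0.001, 0.003]] jaw yaw 0.0203
q [-0.096  0.434  1.626  0.002  1.08  -0.117] M [-1.05 -0.13 -0.04]
t 18.8 TCP [613.   11.1  71.3] grasp slicer [ -1.1 -61.4] F [ 0.01 -5.24 -0.07] w 18.0
R [[0.003, -0.02, 1.0], [0.001, 1.0, 0.02], [-1.0, 0.001, 0.003]] jaw yaw 0.0202
q [-0.096  0.434  1.626  0.002  1.08  -0.118] M [-1.08 -0.09 -0.07]
```

>>> {"method": "move_arm", "body": {
  "rows": [
    [[0,0.6,0],0,15],
    [[0,1.0,0],0,15],
    [[0,1.2,0],0,15],
    [[0,1.2,0],0,15]
  ]
}}

```text
clock: 19.18
position: [0.6131, 0.0111, 0.0714]
ee_rot: [0.708, -0.007, 0.706, 0.007]
contact_force: [0.7, -6.3, -1.3]
width: 0.0179
```

Run:
```python
from h import *
for i in range(3):
    report(); viewer.get_image('top')
```

```text
t 19.18 TCP [613.1  11.1  71.4] grasp slicer [ -1.  -61.4] F [ 0.73 -6.32 -1.26] w 17.9
R [[0.003, -0.021, 1.0], [-0.001, 1.0, 0.021], [-1.0, -0.001, 0.003]] jaw yaw 0.0206
q [-0.095  0.434  1.626 -0.     1.08  -0.115] M [-1.3  -0.01 -0.04]
t 19.23 TCP [613.   11.1  71.4] grasp slicer [ -1.  -61.4] F [ 0.59 -7.41 -0.28] w 18.2
R [[0.003, -0.021, 1.0], [-0.001, 1.0, 0.021], [-1.0, -0.001, 0.003]] jaw yaw 0.0205
q [-0.095  0.434  1.626 -0.     1.08  -0.115] M [-1.25 -0.04 -0.  ]
t 19.28 TCP [613.1  11.1  71.4] grasp slicer [ -1.  -61.4] F [-0.87 -6.86 -1.01] w 17.9
R [[0.003, -0.021, 1.0], [-0.001, 1.0, 0.021], [-1.0, -0.001, 0.003]] jaw yaw 0.0205
q [-0.095  0.434  1.626 -0.     1.08  -0.116] M [-1.22 -0.01 -0.02]
```

>>> {"method": "move_arm", "body": {
  "rows": [
    [[0,1.2,0],0,15],
    [[0,1.6,0],0,15],
    [[0,2.0,0],0,15],
    [[0,2.0,0],0,15],
    [[0,2.0,0],0,15],
    [[0,2.0,0],0,15]
  ]
}}

```text
clock: 19.83
position: [0.6131, 0.0111, 0.0717]
ee_rot: [0.708, -0.009, 0.706, 0.006]
contact_force: [-0.8, -7.7, 0.4]
width: 0.0178
```

Run:
```python
from h import *
for i in range(3):
    report(); im=viewer.get_image('top')
crop('top',200,180,290,260,8,'pics/p9t.png',im)
im=viewer.get_image('side'); crop('side',200,180,350,330,5,'pics/p9s.png',im)
```

```text
t 19.83 TCP [613.1  11.1  71.7] grasp slicer [ -0.9 -61.3] F [-0.79 -7.73  0.36] w 17.8
R [[0.003, -0.021, 1.0], [-0.004, 1.0, 0.021], [-1.0, -0.004, 0.003]] jaw yaw 0.0211
q [-0.093  0.434  1.625 -0.004  1.08  -0.112] M [-1.47  0.01 -0.03]
t 19.88 TCP [613.1  11.1  71.7] grasp slicer [ -1.  -61.3] F [-0.82 -9.21  0.41] w 17.9
R [[0.003, -0.021, 1.0], [-0.004, 1.0, 0.021], [-1.0, -0.004, 0.003]] jaw yaw 0.0212
q [-0.093  0.434  1.625 -0.004  1.08  -0.112] M [-1.54  0.08 -0.07]
t 19.93 TCP [613.1  11.1  71.7] grasp slicer [ -0.9 -61.3] F [-1.48 -8.7   0.03] w 18.3
R [[0.003, -0.021, 1.0], [-0.004, 1.0, 0.021], [-1.0, -0.004, 0.003]] jaw yaw 0.0212
q [-0.093  0.434  1.625 -0.004  1.08  -0.112] M [-1.54  0.02 -0.06]
```

View pics/p9t.png

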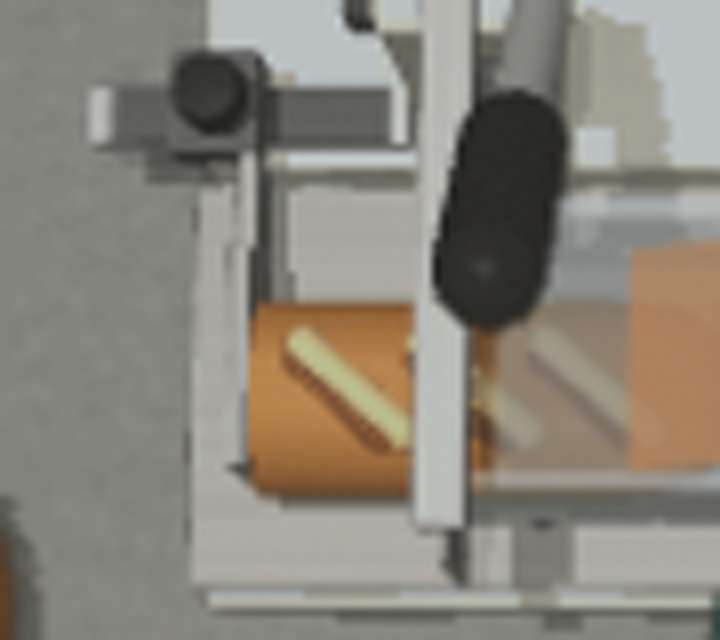

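View pics/p9s.png

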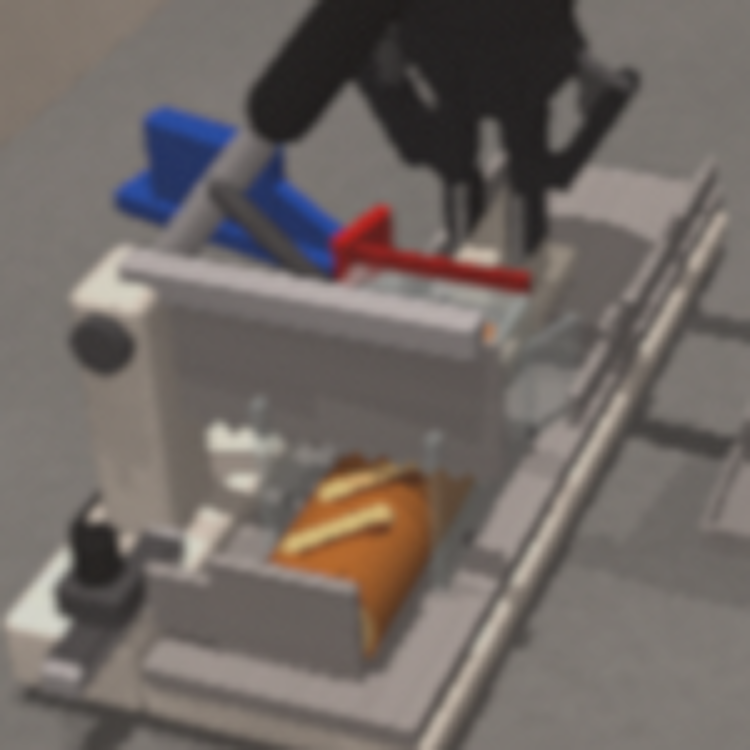

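Run:
```python
from h import *
im=cv2.imread('pics/p9t.png')
hsv=cv2.cvtColor(im,cv2.COLOR_BGR2HSV)
m=((hsv[...,0]<22)&(hsv[...,1]>110)).astype(np.uint8)
for u in (275,300,330,360,390,405):
    ys=np.nonzero(m[260:520,u])[0]+260; a,b=ys.min(),ys.max()
    P=[slc(at_z('top',[(200+(u+.5)/8-.5,180+(v+.5)/8-.5)],.062)[0])*1000 for v in (a,b)]
    print(u,a,b,np.round(P,1).tolist())
for v in (320,350,380,410,440,470):
    xs=np.nonzero(m[v,200:420])[0]+200; u=xs.min()
    print(v,u,np.round(slc(at_z('top',[(200+(u+.5)/8-.5,180+(v+.5)/8-.5)],.07)[0])*1000,1))
```

```text
275 304 491 [[19.9, 161.1], [-33.4, 159.8]]
300 305 493 [[19.6, 154.0], [-34.0, 152.7]]
330 305 493 [[19.7, 145.4], [-34.0, 144.3]]
360 305 493 [[19.7, 136.9], [-33.9, 135.8]]
390 305 493 [[19.7, 128.4], [-33.9, 127.3]]
405 306 490 [[19.4, 124.1], [-33.0, 123.1]]
320 252 [ 14.  166.4]
350 251 [  5.4 166.4]
380 250 [ -3.1 166.5]
410 249 [-11.6 166.6]
440 249 [-20.1 166.4]
470 251 [-28.6 165.6]
```

The loaf is square to the slicer within measurement, its front is on the plate at y of about 165, and x is about −7 mm. It was held about 0.6 s at 8–9 N. Now I retract straight back.

>>> {"method": "move_arm", "body": {
  "rows": [
    [[0,-1,0],0,15],
    [[0,-3,0],0,15],
    [[0,-6,0],0,15],
    [[0,-10,0],0,15],
    [[0,-16,0],0,15],
    [[0,-23,0],0,15],
    [[0,-30,0],0,15],
    [[0,-38,0],0,15]
  ]
}}

```text
clock: 20.7
position: [0.6139, -0.0275, 0.0718]
ee_rot: [0.708, -0.009, 0.706, 0.006]
contact_force: [-0.1, -0.0, -2.0]
width: 0.0179
```

>>> {"method": "move_arm", "body": {
  "rows": [
    [[0,-10,0],0,15],
    [[0,-20,0],0,15],
    [[0,-30,0],0,15],
    [[0,-40,0],0,15],
    [[0,-48,0],0,15],
    [[0,-56,0],0,15],
    [[0,-62,0],0,15],
    [[0,-65,0],0,15]
  ]
}}

```text
clock: 21.37
position: [0.6153, -0.0936, 0.072]
ee_rot: [0.708, -0.009, 0.706, 0.006]
contact_force: [1.0, -0.6, -0.8]
width: 0.0182
```

Run:
```python
from h import *
viewer.get_image('top');viewer.get_image('top')
im=viewer.get_image('top'); crop('top',200,160,400,320,4,'pics/r1t.png',im)
report(); plan([.469,-.033,.165],.041)
```

```text
t 21.52 TCP [615.2 -92.5  72. ] grasp slicer [  -0.9 -165. ] F [-0.95 -0.18 -1.48] w 17.6
R [[0.003, -0.021, 1.0], [-0.003, 1.0, 0.021], [-1.0, -0.003, 0.003]] jaw yaw 0.0207
q [-0.259  0.445  1.604 -0.003  1.089 -0.279] M [-0.02  0.07 -0.01]
shift [ -93.6   62.2 -144.7] turn about tool x -0.02
```

View pics/r1t.png

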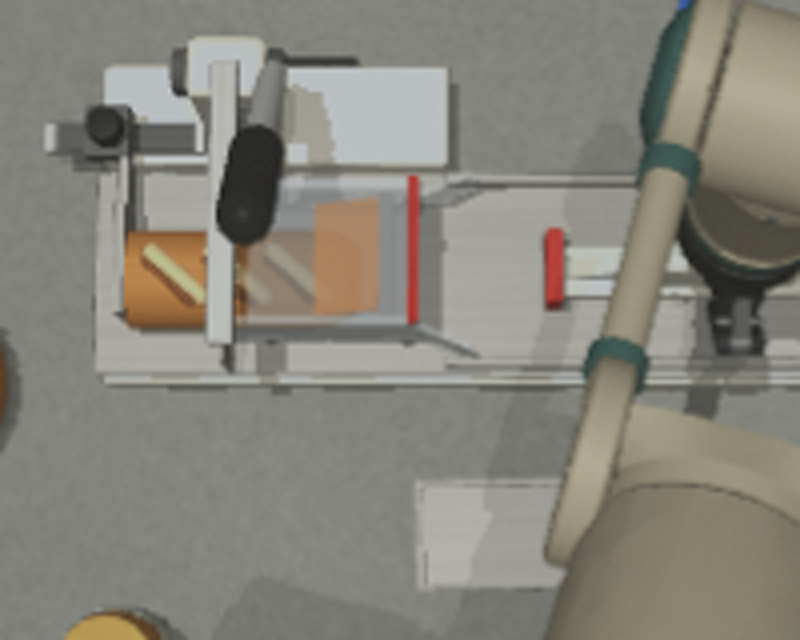

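The loaf front is unchanged at column 231.3 of the full picture. I lift and carry the stick to the tray.

>>> {"method": "move_arm", "body": {
  "rows": [
    [[-20,0,0],0,15],
    [[-50,0,0],0,15],
    [[-75,0,-15],0,15],
    [[-90,10,-40],0,15],
    [[-94,25,-70],-0.01,15],
    [[-94,40,-100],-0.02,15],
    [[-94,55,-125],-0.02,15],
    [[-94,62,-142],-0.02,15]
  ]
}}

```text
clock: 22.18
position: [0.4682, -0.0308, 0.1655]
ee_rot: [0.707, -0.016, 0.707, 0.014]
contact_force: [-1.4, 0.3, -1.6]
width: 0.0182
```

>>> {"method": "move_arm", "body": {
  "rows": [
    [[0,0,-2],0,15],
    [[0,0,-2],0,15],
    [[0,0,-2],0,15],
    [[0,0,-2],0,15]
  ]
}}

```text
clock: 22.52
position: [0.468, -0.0314, 0.1658]
ee_rot: [0.708, -0.016, 0.706, 0.014]
contact_force: [0.8, 0.1, -1.0]
width: 0.0182
```

Run:
```python
from h import *
viewer.get_image('top');viewer.get_image('top')
im=viewer.get_image('side'); crop('side',270,130,430,310,4,'pics/r2s.png',im)
im=viewer.get_image('top'); crop('top',240,200,440,340,4,'pics/r2t.png',im)
report(); plan([.469,-.034,.0324],.042)
```

```text
t 22.72 TCP [467.1 -31.3 165.2] grasp slicer [-147.8 -100.8] F [ 0.47  0.13 -1.91] w 18.0
R [[0.001, -0.042, 0.999], [-0.002, 0.999, 0.042], [-1.0, -0.002, 0.0]] jaw yaw 0.0416
q [-0.214  0.147  1.795 -0.002  1.199 -0.255] M [0.01 0.02 0.  ]
shift [132.8  -2.5   1.8] turn about tool x -0.0
```

View pics/r2s.png

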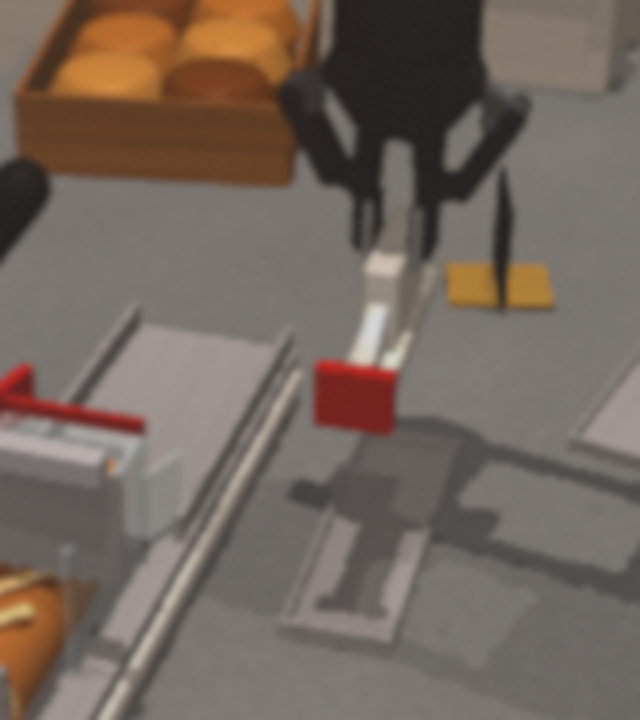

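View pics/r2t.png

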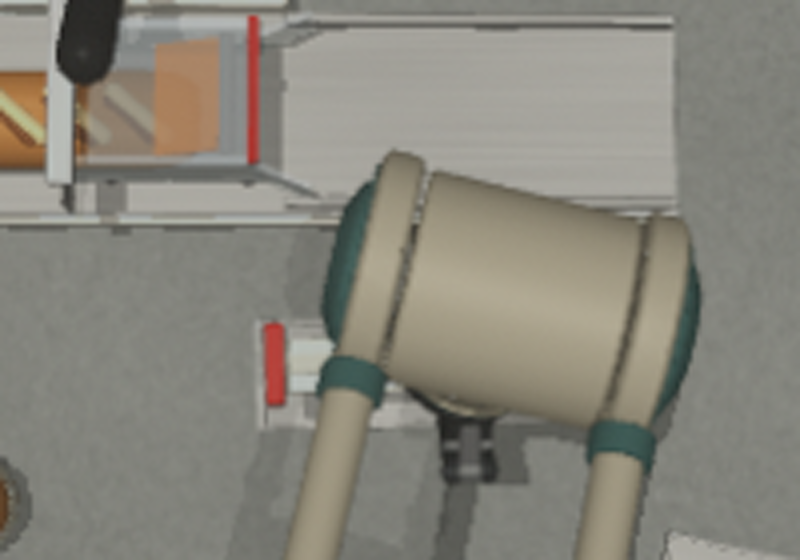

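>>> {"method": "move_arm", "body": {
  "rows": [
    [[20,-3,1],0,15],
    [[50,-5,2],0,15],
    [[80,-5,2],0,15],
    [[100,-5,2],0,15],
    [[112,-5,2],0,15],
    [[116,-5,2],0,15],
    [[116,-5,2],0,15],
    [[116,-5,2],0,15]
  ]
}}

```text
clock: 23.38
position: [0.4702, -0.0367, 0.0496]
ee_rot: [0.707, -0.015, 0.707, 0.014]
contact_force: [0.2, 0.3, -2.0]
width: 0.018
```

Run:
```python
from h import *
viewer.get_image('top');viewer.get_image('top')
im=viewer.get_image('side'); crop('side',300,180,420,310,5,'pics/r3s.png',im)
report(); plan([.469,-.036,.0324],.042)
```

```text
t 23.53 TCP [470.5 -36.7  50.3] grasp slicer [-144.5 -106.3] F [-0.54  0.79 -2.46] w 17.7
R [[0.003, -0.042, 0.999], [-0.002, 0.999, 0.042], [-1.0, -0.002, 0.003]] jaw yaw 0.0416
q [-0.224  0.275  1.959 -0.002  0.904 -0.264] M [ 0.02  0.03 -0.03]
shift [17.9  0.8 -1.5] turn about tool x -0.0
```

View pics/r3s.png

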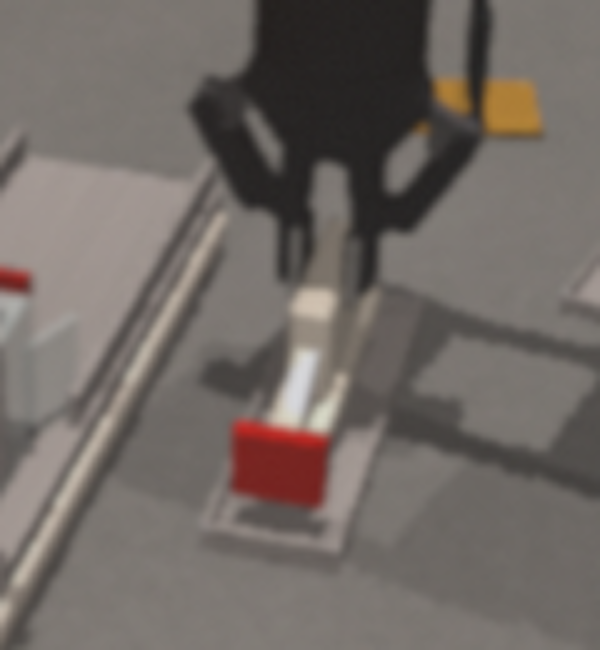

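>>> {"method": "move_arm", "body": {
  "rows": [
    [[4,0,-1],0,15],
    [[8,0,-1],0,15],
    [[11,0,-1],0,15],
    [[14,0,-1],0,15],
    [[16,0,-1],0,15],
    [[17,0,-1],0,15],
    [[17,0,-1],0,15]
  ]
}}

```text
clock: 24.12
position: [0.4693, -0.0367, 0.0329]
ee_rot: [0.708, -0.015, 0.706, 0.014]
contact_force: [-0.7, -0.5, -1.5]
width: 0.0181
```

Run:
```python
from h import *
viewer.get_image('top');report(); viewer.get_image('top')
im=viewer.get_image('side'); crop('side',300,180,420,310,5,'pics/r4s.png',im)
report(); plan([.469,-.036,.0324],.042)
```

```text
t 24.17 TCP [469.4 -36.7  33.1] grasp slicer [-145.6 -106.3] F [-0.74 -0.48 -1.21] w 18.0
R [[0.003, -0.042, 0.999], [-0.002, 0.999, 0.042], [-1.0, -0.002, 0.002]] jaw yaw 0.0416
q [-0.225  0.297  1.983 -0.002  0.859 -0.265] M [-0.02  0.02  0.02]
t 24.27 TCP [469.6 -36.8  33.3] grasp slicer [-145.4 -106.4] F [-0.18 -0.45 -0.83] w 17.9
R [[0.003, -0.042, 0.999], [-0.002, 0.999, 0.042], [-1.0, -0.002, 0.003]] jaw yaw 0.0416
q [-0.225  0.297  1.983 -0.002  0.859 -0.265] M [-0.06  0.    0.  ]
shift [ 0.9  0.8 -0.6] turn about tool x -0.0
```

View pics/r4s.png

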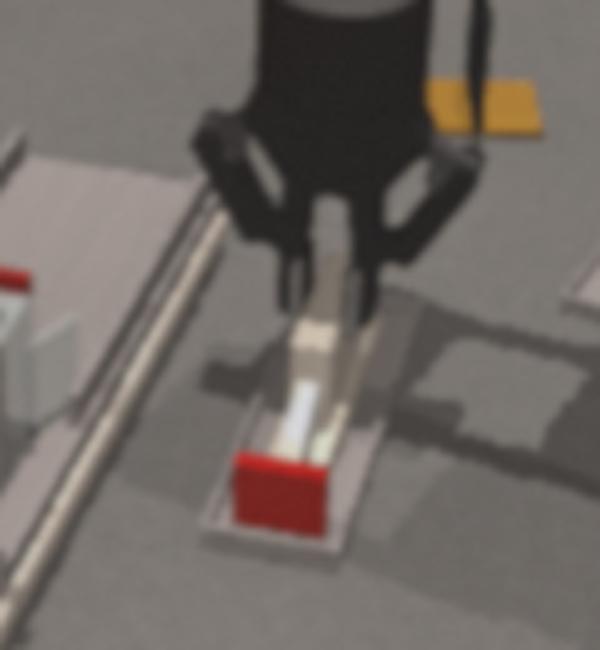

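>>> {"method": "move_arm", "body": {
  "rows": [
    [[0.6,0,0],0,15],
    [[1.2,0,0],0,15],
    [[1.2,0,0],0,15]
  ]
}}

```text
clock: 24.52
position: [0.4698, -0.0369, 0.0325]
ee_rot: [0.708, -0.016, 0.706, 0.014]
contact_force: [-1.1, 1.1, 2.2]
width: 0.0179
```

Run:
```python
from h import *
report(); viewer.get_image('top'); report()
```

```text
t 24.52 TCP [469.8 -36.9  32.5] grasp slicer [-145.2 -106.4] F [-1.08  1.11  2.18] w 17.9
R [[0.004, -0.042, 0.999], [-0.003, 0.999, 0.042], [-1.0, -0.003, 0.003]] jaw yaw 0.0416
q [-0.225  0.298  1.984 -0.002  0.856 -0.265] M [0.01 0.08 0.01]
t 24.57 TCP [469.9 -36.9  32.5] grasp slicer [-145.1 -106.4] F [-2.04 -0.23  2.33] w 17.9
R [[0.004, -0.042, 0.999], [-0.003, 0.999, 0.042], [-1.0, -0.003, 0.004]] jaw yaw 0.0416
q [-0.225  0.298  1.984 -0.002  0.856 -0.265] M [-0.05  0.03  0.04]
```

The stick sits on the tray floor (Fz rose to +2 N). I release, then go straight up.

>>> {"method": "move_arm", "body": {
  "rows": [
    [[0,0,0],0,22],
    [[0,0,0],0,30],
    [[0,0,0],0,45],
    [[0,0,0],0,60],
    [[0,0,0],0,60],
    [[0,0,0],0,60],
    [[0,0,0],0,60]
  ]
}}

```text
clock: 25.15
position: [0.4698, -0.0369, 0.0324]
ee_rot: [0.708, -0.016, 0.706, 0.014]
contact_force: [-0.1, 0.8, 0.7]
width: 0.06
```

>>> {"method": "move_arm", "body": {
  "rows": [
    [[-5,0,0],0,60],
    [[-15,0,0],0,60],
    [[-35,0,0],0,60],
    [[-60,0,0],0,60],
    [[-90,0,0],0,60],
    [[-120,0,0],0,60],
    [[-130,0,0],0,60],
    [[-130,0,0],0,60]
  ]
}}

```text
clock: 25.82
position: [0.4715, -0.037, 0.1655]
ee_rot: [0.711, -0.016, 0.703, 0.013]
contact_force: [0.7, -0.3, 0.0]
width: 0.0602
```

>>> {"method": "move_arm", "body": {
  "rows": [
    [[-5,-30,-20],0,60],
    [[-10,-65,-40],0,60],
    [[-10,-100,-55],0,60],
    [[-10,-130,-70],0,60],
    [[-10,-150,-80],0,60],
    [[-10,-150,-80],0,60],
    [[-10,-150,-80],0,60]
  ]
}}

```text
clock: 26.4
position: [0.3965, -0.1902, 0.1738]
ee_rot: [0.71, -0.014, 0.704, 0.013]
contact_force: [-1.0, 1.2, -0.3]
width: 0.0601
```

Run:
```python
from h import *
for i in range(3): viewer.get_image('top')
report()
im=viewer.get_image('top'); cv2.imwrite('pics/f_t.png',im[:,:,::-1]); crop('top',200,160,400,320,4,'pics/f1t.png',im)
im=viewer.get_image('side'); cv2.imwrite('pics/f_s.png',im[:,:,::-1]); crop('side',200,180,400,340,4,'pics/f1s.png',im)
a=cv2.imread('pics/top0.png'); b=cv2.imread('pics/f_t.png')
for n in ('jam','boule','card'):
    print(n,[np.round(finder.look_for(n,c)[0]['centre'],1).tolist() for c in ('top','side')])
```

```text
t 26.55 TCP [ 397.6 -188.9  174.5] grasp slicer [-220.6 -257. ] F [-0.15 -0.11  0.49] w 60.1
R [[0.009, -0.042, 0.999], [-0.002, 0.999, 0.042], [-1.0, -0.003, 0.009]] jaw yaw 0.0425
q [-0.605  0.092  1.836  0.003  1.205 -0.648] M [ 0.05 -0.    0.01]
jam [[228.3, 326.1], [370.7, 337.8]]
boule [[174.7, 256.0], [257.3, 380.7]]
card [[490.0, 291.6], [394.6, 200.8]]
```

View pics/f1t.png

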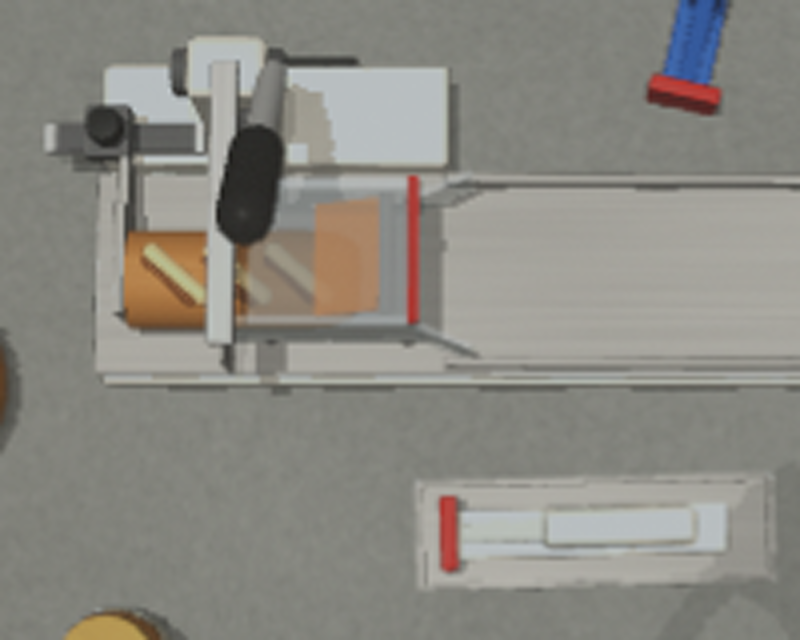

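View pics/f1s.png

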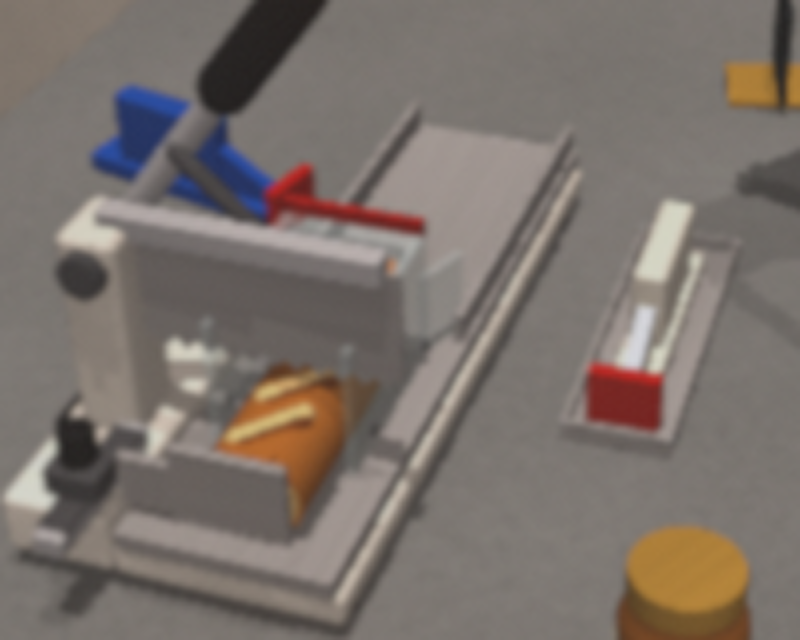

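Run:
```python
from h import *
from fit import fit
im=cv2.imread('pics/f_t.png')
for fn in ('p9t',): pass
c=cv2.resize(im[180:260,200:290],None,fx=8,fy=8,interpolation=cv2.INTER_CUBIC)
hsv=cv2.cvtColor(c,cv2.COLOR_BGR2HSV); m=((hsv[...,0]<22)&(hsv[...,1]>110))
print([ (v,int(np.nonzero(m[v,200:420])[0].min()+200)) for v in (320,350,380,410,440,470)])
T=lambda x,y:(200-.37+x/4,160-.37+y/4)
print(fit([((21,95,40),T(440,497)),((-21,95,40),T(441,572)),((10,37,68),T(547,507)),((10,-47,68),T(695,506)),((-10,-47,68),T(694,541)),((-10,37,68),T(547,545))],[],[.4,0,0]))
r=manip.sign_off(); print(r)
```

```text
[(320, 253), (350, 251), (380, 250), (410, 249), (440, 249), (470, 251)]
(array([ 0.46964938, -0.03645767,  0.05143789]), [[-0.1, -0.2], [0.2, -0.4], [-0.7, 0.6], [0.2, -0.3], [0.8, 0.0], [-0.4, 0.2]])
the job is handed in; nothing more can be done
None
```

The job is handed in at about 27 s of the 64 s. The baguette is fed through the guard and sits against the stop plate, and the push stick is back in its tray. `sign_off()` gave no verdict, so this rests on my own checks.

- **Feeding:** I lifted the white and red stick from the larger tray and pushed the loaf in under the flap. The flap's drag was about 3–5 N.
- **Pressing:** I felt the stop plate at about slicer y 164 mm and held the loaf there for about 0.6 s at 8–9 N total push. Taking off the drag, that is roughly 5 N on the plate.
- **Loaf at the end:** Its cut face did not move when the stick was withdrawn (within a quarter of a picture pixel). It is square to the feed as far as I could measure, and its x is about −7 mm, inside the 12 mm limit.
- **Stick at the end:** It lies upright in its tray, about 6 mm from the middle and about 0.01 rad off the tray's length.
- **Bystanders:** In the last pictures the network found the jar, card and boule within about 1–4 px of where they started, which is about its own scatter. I never moved the arm near them.
- **Disagreements:** My early visual estimate of the plate was 157–160 mm, against about 164 mm by feel; a side-view estimate gave about 172 mm. I trusted the felt contact. A rough side-view fit of the slicer's yaw also disagreed with the top view, and I used the top view.

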